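# Slide the loose hinge pin back into the weights case

## Robot

A 6-joint arm with a two-finger parallel gripper is mounted at the origin on the work surface. World frame = base frame: x ahead of the robot, y to its left, z up, the work surface at z = 0. Lengths are in mm, angles in rad, forces in N, time in s.
With the tool pointing down it reaches from about 275 to 1000 mm from the base axis. Payload 8.4 kg.
Tool frame: the origin (TCP) lies midway between the tips of the shut fingers; the grasp point (between the pads) lies 19 mm behind it; z points along the fingers, y is the direction in which the jaws open and shut (so a half turn about z gives the same grasp; the last joint's range is limited). The gripper opens to 85 mm and grips with 20 to 120 N. Pads are 22 mm wide; open, the fingers measure 114 mm over their backs; the gripper's body (76 mm by 85 mm) begins 54 mm behind the grasp point. The pads swing forward as they close: fully open they stand 13 mm farther back than shut.
Start: joints at [1.326, 0.353, 1.633, -0, 1.155, -0.002], TCP at [150.262, 606.671, 231.281] pointing down, gripper open.
Joint ranges: [-2.63, 2.63], [-0.92, 2.1], [0.06, 2.66], [-1.3, 4.44], [0, 2.69], [-3.02, 3.02]. Speed limits (rad/s): [2.22, 2.22, 2.79, 3.14, 3.14, 3.14].

## Interface

Orientations are given as a rotation vector (axis times angle).
In Python, from station import bot gives the robot as it stands.
- The arm moves only by the tool drive_tool, never from a script. Its argument "deltas" is a list of rows, each an object of numbers: "dx", "dy", "dz": the shift along the tool's x, y, z in mm; "wx", "wy", "wz": the turn, a rotation vector about the tool's x, y, z in degrees; "claw": the gripper's target within -1 to 1 (fully open at 1, half-way at 0, shut at -1). A call has 1 to 5 rows; each row shifts and turns the pose as measured when the row begins, along the tool's axes as they then stand; what a row does not reach is not made up. A row lasts 1/10 s, in which the tool goes at most 50 mm and 8.59 degrees, less where a joint would pass 70% of its speed; a pose out of reach is approached as far as the arm can. A call with a gripper value outside its range is refused whole. The fingers move at their own pace and stop on an object; "squeeze" is the grip in N (left out, the last holds). Time passes only in rows, so rows that do not move let the fingers close. It gives the time, the measured TCP pose, the force and the opening at its end, in the units of the state.
- bot.sense(): the state, without advancing time (a new reading comes with each control period).
- bot.grab_frame(name): name is "side" or "top" or "wrist"; returns the picture (480x640x3 uint8, red, green, blue); there is no depth.
- bot.calibration(name): a dict with "fx", "fy", "cx", "cy" (pixels), "world_to_cam" (4x4, takes a point from world to camera coordinates). Camera axes: x right, y down, z forward; pixel columns grow to the right and rows downward; lengths in mm; the calibration is good to about 2 mm. The wrist camera is an equidistant fisheye: a pixel r from the principal point sees the ray r / f radians off the axis. A picture is of the moment at which its call begins: read the wrist's pose just before it. calibration takes no time and is no camera call; for the wrist camera it gives the pose at the moment of the call.
- bot.finish_job(): hands the job in, once; it reports no verdict.
The state is a dict: "time_s": time; "joints": joint angles; "qd": joint speeds; "joint_efforts": joint torques, N m; "position": TCP position; "tcp_rot": TCP orientation; "contact_force": force on the tool from outside, world axes, zero at the start; "wrist_torque": the same for the moment, N m; "finger_gap": finger opening in mm.
Only numpy, scipy, OpenCV 4.12 (cv2) and the standard library are available. Lean on these libraries where they do the work, as an engineer would, in place of code of your own. Each camera call takes 0.05 s, during which the arm holds its last target.

## Task

The lid of the little wooden weights case has been laid back in place, but its hinge has no pin. Take the red-handled steel pin from its rest and slide it gently through all five brass knuckles, from either end, until its collar is fully home against the knuckle where it went in, then let go. Do not force the pin, leave the lid lying closed in place, and leave the other things on the bench where they are.

Things in the scene. Friction and masses are not known exactly. Their poses are not given: they have to be found in the camera images.
- case: Fixed wooden weights case with brass hinge knuckles, 140 (its x) x 116 (its y) x 70 mm high without the lid; origin at the centre of its underside, z up. The hinge runs along its y axis behind its +x wall, the wall away from the robot.
- hinge_mid (a point): Middle of the hinge axis, axes as case, at x +84, y 0, z +80 mm in its frame. Five coaxial brass knuckles (tubes), each 21.6 mm long, 22 mm outside, 14 mm bore, 3 mm apart, fill the hinge from y -60 to +60 mm. The 1st, 3rd and 5th belong to the case, the 2nd and 4th to the lid. The bore is open at both ends, without funnel.
- lid: Loose light-wood lid, 140 x 116 x 10 mm, about 0.3 kg, lying flat on the case, with a boss below that drops 8 mm into the case with 2 mm play all round. Origin at the centre of the board's underside, axes as the case's; in place it lies 70 mm above the case origin. Its two knuckles lie in line with the case's to about 1 mm.
- lid_hinge (a point): The same point as hinge_mid, but carried by the lid: 84 mm along x and 10 mm along z from the lid's origin.
- pin: Loose hinge pin, about 0.06 kg. Origin on its axis at the collar's face; +x points along the axis to the tip. Steel shaft 9 mm in diameter, 128 mm long ahead of the collar; collar 24 mm in diameter, 4 mm thick, behind the origin; then a round red handle 16 mm in diameter, 46 mm long. It starts level in its rest, axis 45.5 mm above the bench, tip roughly to the robot's right (-y).
- pin_handle (a point): Grasp point in the middle of the red handle, on the axis 28 mm behind the pin's origin.
- pin_home (a point): Point on the shaft's axis 60 mm ahead of the collar; it comes to hinge_mid when the pin is fully home.
- pin_tip (a point): The tip of the pin, 128 mm ahead of the collar. The last 12 mm of the shaft taper from 9 to 3 mm in diameter.
- pin_rest: Fixed plywood rest, 110 (its x, along the pin) x 60 x 50 mm high, origin at the centre of its underside. Two posts 44 mm wide with notches 12 mm wide, open to the top, floors 41 mm above the bench, hold the shaft. The pin's origin lies on its -x end, 55 mm from its centre; collar and handle overhang, with nothing under them.
- oilstone: Bystander: grey oilstone in a wooden holder, 60 x 150 x 38 mm, loose. Origin at the centre of its underside.
- weight_a: Bystander: brass weight, 38 mm in diameter, 45 mm high, loose.
- weight_b: Bystander: brass weight, 30 mm in diameter, 36 mm high, loose.
- screwdriver: Bystander: screwdriver with a yellow handle, lying on the bench at the robot's right, loose.
- flask: Bystander: blue flask, 68 mm in diameter, 200 mm high, standing at the robot's right.
- mug: Bystander: white mug, 80 mm in diameter, 90 mm high, standing at the robot's left.
There are look-alikes about, which are no part of the job. There is more than one size of the lid; the job needs the smaller. Of the things that look like the pin, the larger one is meant.

How it is judged:
By the outcome, as a careful person would: the job done as asked, in the order asked, and still so for the second after the job is handed in, with the robot touching nothing.
It also fails if it takes over 48 s, if anything falls off the work surface, if the arm or the gripper's body presses on something with over 40 N, if the wrist force passes 120 N, or if a joint passes its speed limit or range.

## Working session

There is one attempt and no reset: what is moved stays moved. The work goes in short steps, Python scripts to look and compute and a tool call to move; the robot and the scene stay as the last step left them, time stands still between calls to the robot, and variables do not carry over. Pictures are saved under pics/ and viewed, and the job is handed in when it is done.

Besides the shell and the picture viewer there is one more tool, called after "Emit:" by a JSON object that holds its "fn" and its "kwargs", one argument or row to a line. drive_tool: Moves the arm, as the interface text tells. Its arguments: {"type":"object","properties":{"deltas":{"type":"array"},"squeeze":{"type":"number"}},"required":["deltas"]}

```bash
ls; mkdir -p pics; python3 - <<'E'
from station import bot
import cv2
print(bot.sense())
for n in("side","top","wrist"):
    c=bot.calibration(n); print(n,c)
    cv2.imwrite(f"pics/{n}0.png",bot.grab_frame(n)[:,:,::-1])
E
```

```text
pics
{'time_s': 0.0, 'joints': array([ 1.32557977e+00,  3.53648939e-01,  1.63415495e+00, -1.08189396e-05,
        1.15521290e+00, -2.41617052e-03]), 'qd': array([-0.00123897,  0.00143609,  0.00058185, -0.001809  ,  0.00181989,
        0.0002771 ]), 'joint_efforts': array([-1.15143819e-03, -6.05261636e+01, -3.42062902e+01,  2.04603566e-05,
        9.59168945e-03, -4.91285391e-05]), 'position': array([150.15702921, 606.1862438 , 230.55229177]), 'tcp_rot': array([-3.80426793e-01, -3.11830588e+00,  2.22169157e-03]), 'contact_force': array([-0.02569845, -0.18800538, -0.21895481]), 'wrist_torque': array([ 0.01699224, -0.00120377, -0.00448874]), 'finger_gap': 85.36528538836683}
side {'fx': 595.6091251856315, 'fy': 595.6091251856315, 'cx': 304.82564174102356, 'cy': 245.4596897519521, 'world_to_cam': array([[ 7.83118714e-01, -6.21775232e-01,  1.09836397e-02,
        -4.12265701e+02],
       [-4.79848517e-01, -6.15409789e-01, -6.25312875e-01,
         3.43796501e+02],
       [ 3.95563498e-01,  4.84423732e-01, -7.80296846e-01,
         1.19925240e+03],
       [ 0.00000000e+00,  0.00000000e+00, 
[... 277 characters left out ...]
, -1.61396855e-02, -1.57795477e-01,
         5.40978441e+02],
       [ 1.57868597e-01, -3.35336270e-03, -9.87454435e-01,
         1.04729571e+03],
       [ 0.00000000e+00,  0.00000000e+00,  0.00000000e+00,
         1.00000000e+00]])}
wrist {'fx': 371.64829954431775, 'fy': 371.64829954431775, 'cx': 323.8185584995981, 'cy': 236.3494613875187, 'world_to_cam': array([[ 2.40335301e-01,  9.70688975e-01, -1.36294994e-03,
        -6.24607864e+02],
       [ 9.18898917e-01, -2.27059512e-01,  3.22596897e-01,
        -4.17684727e+01],
       [ 3.12831781e-01, -7.87838358e-02, -9.46535464e-01,
         3.81384667e+02],
       [ 0.00000000e+00,  0.00000000e+00,  0.00000000e+00,
         1.00000000e+00]])}
```

View pics/top0.png

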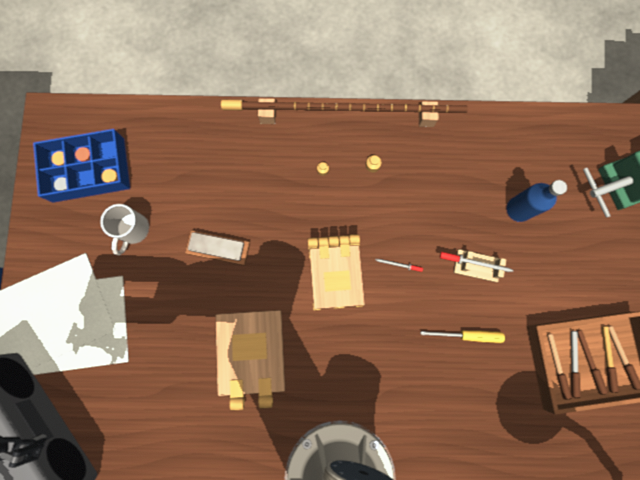

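View pics/side0.png

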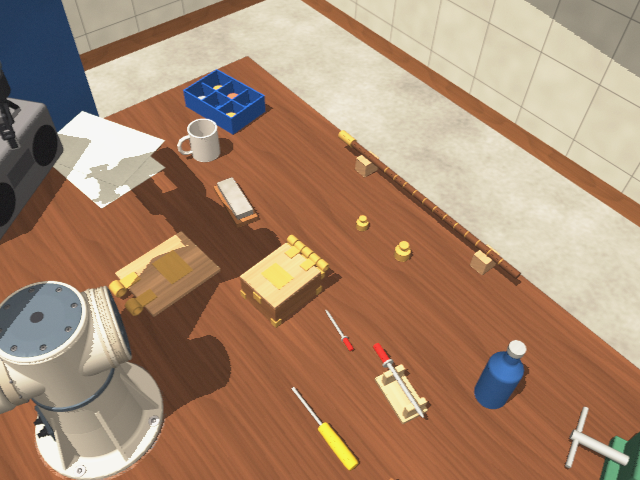

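View pics/wrist0.png

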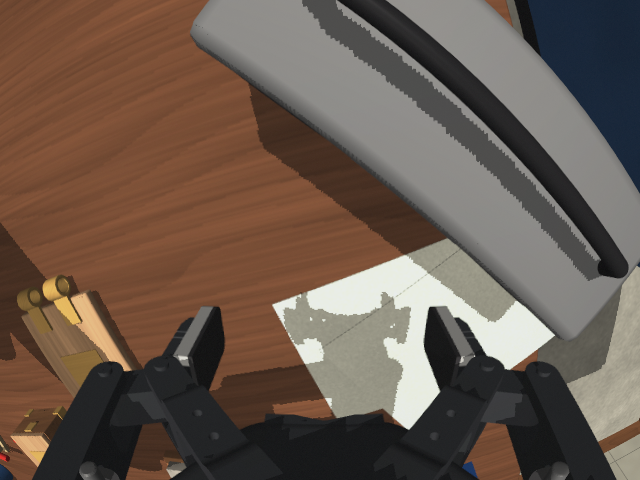

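```bash
python3 - <<'E'
import cv2
a=cv2.imread("pics/top0.png");s=cv2.imread("pics/side0.png")
A=cv2.resize(a[220:320,290:530],None,fx=3.3,fy=3.3,interpolation=2)
cv2.imwrite("pics/c1.png",A)
B=cv2.resize(s[220:430,230:440],(600,600),interpolation=2)
cv2.imwrite("pics/c2.png",B)
E
```

```text
(no output)
```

View pics/c1.png

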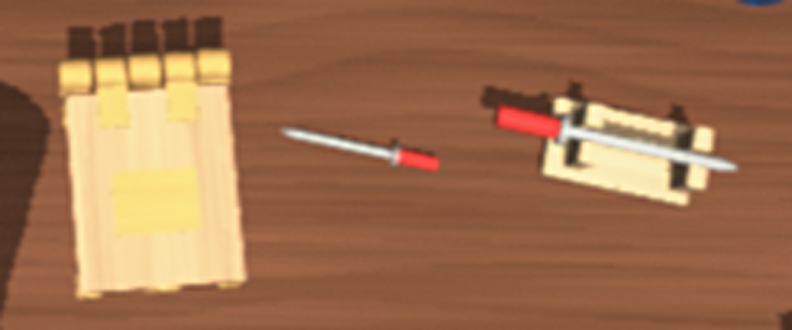

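View pics/c2.png

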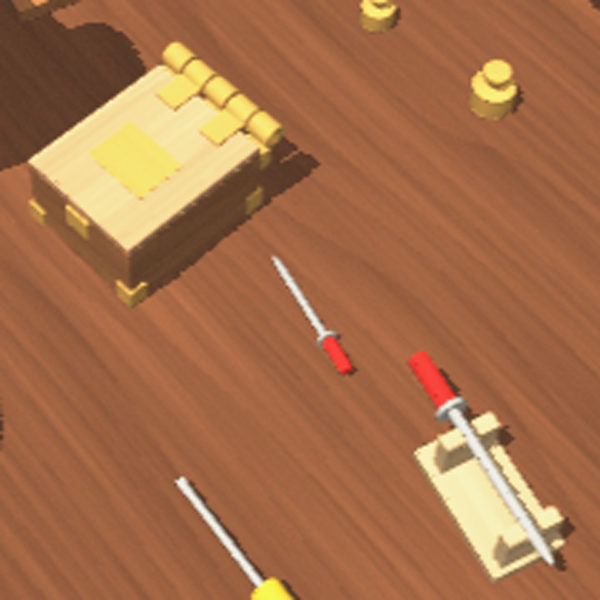

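Pin candidates are the small red-handled one lying on the bench at top (400,265) and the larger one in the plywood rest at (478,262). The one in the rest is larger and sits where the description puts it, and the crop confirms it. There are two lids: the small one already on the case at (337,275), and a larger look-alike on the bench at (250,355). I need the small one.

```bash
cat > h.py <<'E'
import numpy as np,cv2
from station import bot
def ray(n,uv,c=None):
    c=c or bot.calibration(n);M=c["world_to_cam"];R=M[:3,:3];o=-R.T@M[:3,3]
    x=(uv[0]-c["cx"])/c["fx"];y=(uv[1]-c["cy"])/c["fy"]
    if n=="wrist":
        r=np.hypot(x,y); d=np.array([x/r*np.sin(r),y/r*np.sin(r),np.cos(r)]) if r>1e-9 else np.array([0,0,1.])
    else: d=np.array([x,y,1.])
    d=R.T@d; return o,d/np.linalg.norm(d)
def onz(n,uv,z,c=None):
    o,d=ray(n,uv,c);return o+d*(z-o[2])/d[2]
def tri(r1,r2):
    (o1,d1),(o2,d2)=r1,r2
    A=np.stack([d1,-d2],1);t=np.linalg.lstsq(A,o2-o1,rcond=None)[0]
    p,q=o1+t[0]*d1,o2+t[1]*d2
    return (p+q)/2,np.linalg.norm(p-q)
def red(im,roi):
    x0,y0,x1,y1=roi;h=cv2.cvtColor(im,cv2.COLOR_BGR2HSV)
    m=((h[...,0]<6)|(h[...,0]>174))&(h[...,1]>190)&(h[...,2]>110)
    k=np.zeros_like(m);k[y0:y1,x0:x1]=1
    return m&k
def axis(m):
    v,u=np.nonzero(m);P=np.stack([u,v],1).astype(float);c=P.mean(0)
    w=np.linalg.svd(P-c,full_matrices=False)[2][0];t=(P-c)@w
    return c,w,t.min()-.5,t.max()+.5,len(P)
E
python3 - <<'E'
from h import *
a=cv2.imread("pics/top0.png");s=cv2.imread("pics/side0.png")
H={}
for n,im,roi in(("top",a,(435,240,470,275)),("side",s,(368,335,400,375))):
    c,w,lo,hi,N=axis(red(im,roi)); H[n]=c
    print(n,c,w,lo,hi,N, onz(n,c,45.5), onz(n,c+w*lo,45.5),onz(n,c+w*hi,45.5))
print(tri(ray("top",H["top"]),ray("side",H["side"])))
# tip guesses
tt=(290+737/3.3,220+167/3.3); ts=(230+551*.35,220+560*.35)
print(onz("top",tt,45.5),onz("side",ts,45.5))
# knuckle ends, brass mask
for n,im,roi in(("top",a,(300,225,370,252)),("side",s,(280,228,335,280))):
    x0,y0,x1,y1=roi
    h=cv2.cvtColor(im,cv2.COLOR_BGR2HSV)
    print(n);cv2.imwrite(f"pics/k_{n}.png",cv2.resize(im[y0:y1,x0:x1],None,fx=11,fy=11,interpolation=0))
E
```

```text
top [448.84848485 255.48484848] [0.98548032 0.16978971] -8.826218756082776 9.775895184851965 33 [ 525.10211959 -258.55531784   45.5       ] [ 528.43693121 -237.49981405   45.5       ] [ 521.41175596 -281.85572404   45.5       ]
side [380.32352941 351.77941176] [0.55587432 0.83126634] -9.92597649512109 9.938118546215003 136 [ 523.35849362 -257.13513287   45.5       ] [ 527.54402081 -235.58214099   45.5       ] [ 519.24769881 -278.3032972    45.5       ]
(array([ 524.02563125, -257.77857509,   46.31477818]), np.float64(2.124645266582273))
[ 490.70401539 -413.59551789   45.5       ] [ 492.69906628 -411.20451784   45.5       ]
top
side
```

View pics/k_top.png

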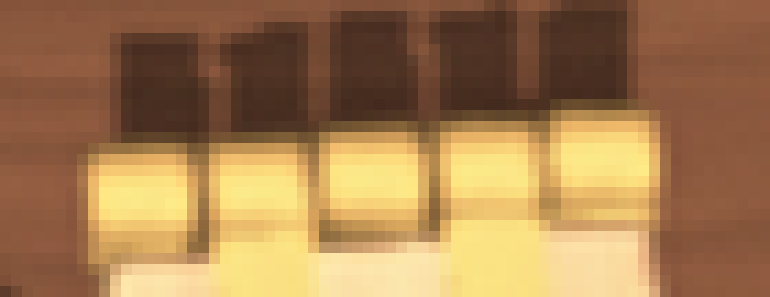

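View pics/k_side.png

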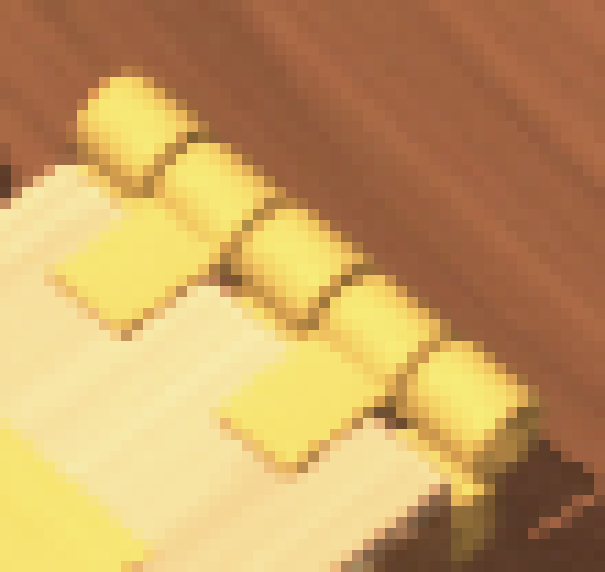

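```bash
cat >> h.py <<'E'
from scipy.spatial.transform import Rotation as Ro
def Rt(yaw,pitch=0):  # tool pointing down, tool x at world yaw (deg)
    y=np.radians(yaw);x=np.array([np.cos(y),np.sin(y),0]);z=np.array([0,0,-1.])
    return np.stack([x,np.cross(z,x),z],1)
def plan(p,yaw,step=40,ang=8,n=5,show=True):
    s=bot.sense();P=s["position"].copy();R=Ro.from_rotvec(s["tcp_rot"]).as_matrix();T=Rt(yaw)
    p=np.array(p,float)
    print("t",round(s["time_s"],2),"pos",P.round(1),"yaw",round(np.degrees(np.arctan2(R[1,0],R[0,0])),2),"tilt",R[:2,2].round(4),"F",s["contact_force"].round(1),"gap",round(s["finger_gap"],1),"J",s["joints"].round(2))
    for i in range(n):
        d=p-P;rv=Ro.from_matrix(R.T@T).as_rotvec(degrees=True)
        k=max(np.linalg.norm(d)/step,np.linalg.norm(rv)/ang)
        if k<.02: break
        f=min(1,1/k)
        dl=R.T@(d*f);print([round(float(x),1) for x in dl],[round(float(x),1) for x in rv*f])
        P=P+d*f;R=R@Ro.from_rotvec(rv*f,degrees=True).as_matrix()
    return s
E
python3 - <<'E'
from h import *
for n,l in(("top",[(307.7,243),(360,239.5)]),):
    p=[onz(n,q,80) for q in l];print(p, np.linalg.norm(p[0]-p[1]),np.degrees(np.arctan2(*(p[0]-p[1])[1::-1])))
p=[onz("side",q,80) for q in((280+130/11,228+135/11),(280+470/11,228+400/11))];print(p)
print(np.degrees(np.arctan2(154,32)))
plan((524,-257,230),78.5,45)
E
```

```text
[array([544.3753331,  83.7174276,  80.       ]), array([554.78051781, -39.55311851,  80.        ])] 123.7089140123904 94.82486134210568
[array([544.27785076,  72.60537831,  80.        ]), array([556.41321536, -25.8247049 ,  80.        ])]
78.26142879327767
t 0.15 pos [150.2 606.3 230.7] yaw 166.09 tilt [-0.0003 -0.001 ] F [0.4 0.7 0.4] gap 85.5 J [ 1.33  0.35  1.63  0.    1.16 -0.  ]
[-27.3, -35.8, 0.1] [-0.0, 0.0, 4.2]
[-29.8, -33.7, 0.1] [-0.0, 0.0, 4.2]
[-32.2, -31.4, 0.1] [-0.0, 0.0, 4.2]
[-34.4, -29.0, 0.1] [-0.0, 0.0, 4.2]
[-36.4, -26.4, 0.1] [-0.0, 0.0, 4.2]
```

Emit:
{"fn": "drive_tool", "kwargs": {
  "deltas": [
    {"dx":-27,"dy":-36,"wz":4.5,"claw":0.2},
    {"dx":-30,"dy":-34,"wz":4.5},
    {"dx":-32,"dy":-31,"wz":4.5},
    {"dx":-34,"dy":-29,"wz":4.5},
    {"dx":-36,"dy":-26,"wz":4.5}
  ]
}}

```text
invalid input
```

```bash
python3 -c "
from h import *
plan((524,-257,200),78.3,45)"
```

```text
t 0.15 pos [150.2 606.3 230.7] yaw 166.09 tilt [-0.0003 -0.001 ] F [0.4 0.7 0.4] gap 85.5 J [ 1.33  0.35  1.63  0.    1.16 -0.  ]
[-27.3, -35.8, 1.5] [-0.0, 0.0, 4.2]
[-29.8, -33.7, 1.5] [-0.0, 0.0, 4.2]
[-32.2, -31.4, 1.5] [-0.0, 0.0, 4.2]
[-34.4, -29.0, 1.5] [-0.0, 0.0, 4.2]
[-36.4, -26.4, 1.5] [-0.0, 0.0, 4.2]
```

Emit:
{"fn": "drive_tool", "kwargs": {
  "deltas": [
    {"dx":-27,"dy":-36,"dz":0,"wx":0,"wy":0,"wz":4.5,"claw":0.2},
    {"dx":-30,"dy":-34,"dz":0,"wx":0,"wy":0,"wz":4.5,"claw":0.2},
    {"dx":-32,"dy":-31,"dz":0,"wx":0,"wy":0,"wz":4.5,"claw":0.2},
    {"dx":-34,"dy":-29,"dz":0,"wx":0,"wy":0,"wz":4.5,"claw":0.2},
    {"dx":-36,"dy":-26,"dz":0,"wx":0,"wy":0,"wz":4.5,"claw":0.2}
  ]
}}

```text
time_s: 0.65
position: [235.9, 396.8, 228.6]
tcp_rot: [-0.993, -2.98, 0.001]
contact_force: [1.0, -0.0, -0.2]
finger_gap: 51.2
```

```bash
python3 -c "
from h import *
plan((524,-257,200),78.3,48)"
```

```text
t 0.65 pos [235.9 396.8 228.6] yaw 143.16 tilt [-0.0008 -0.0007] F [ 1.  -0.  -0.2] gap 51.2 J [1.03 0.1  1.97 0.   1.07 0.1 ]
[-41.8, -23.5, 1.9] [-0.0, 0.0, 4.4]
[-43.5, -20.3, 1.9] [-0.0, 0.0, 4.4]
[-44.9, -16.9, 1.9] [-0.0, 0.0, 4.4]
[-46.0, -13.5, 1.9] [-0.0, 0.0, 4.4]
[-46.9, -9.9, 1.9] [-0.0, 0.0, 4.4]
```

Emit:
{"fn": "drive_tool", "kwargs": {
  "deltas": [
    {"dx":-42,"dy":-24,"dz":0,"wx":0,"wy":0,"wz":4.5,"claw":0.2},
    {"dx":-43,"dy":-20,"dz":0,"wx":0,"wy":0,"wz":4.5,"claw":0.2},
    {"dx":-45,"dy":-17,"dz":0,"wx":0,"wy":0,"wz":4.5,"claw":0.2},
    {"dx":-46,"dy":-13,"dz":0,"wx":0,"wy":0,"wz":4.5,"claw":0.2},
    {"dx":-47,"dy":-10,"dz":0,"wx":0,"wy":0,"wz":4.5,"claw":0.2}
  ]
}}

```text
time_s: 1.15
position: [331.4, 167.8, 228.6]
tcp_rot: [1.572, 2.719, 0.001]
contact_force: [1.4, 0.3, -0.8]
finger_gap: 51.4
```

```bash
python3 -c "
from h import *
cv2.imwrite('pics/w1.png',bot.grab_frame('wrist')[:,:,::-1])
plan((524,-257,200),78.3,48)"
```

```text
t 1.2 pos [333.4 161.6 228.5] yaw 119.41 tilt [ 0.0016 -0.0037] F [-0.  -2.4 -0.9] gap 51.1 J [ 0.45 -0.06  2.13 -0.    1.07 -0.06]
[-47.7, -4.1, 3.2] [0.0, 0.0, 4.3]
[-47.9, -0.5, 3.1] [0.0, 0.0, 4.3]
[-47.8, 3.0, 3.1] [0.0, 0.0, 4.3]
[-47.4, 6.6, 3.1] [0.0, 0.0, 4.3]
[-46.8, 10.1, 3.1] [0.0, 0.0, 4.3]
```

View pics/w1.png

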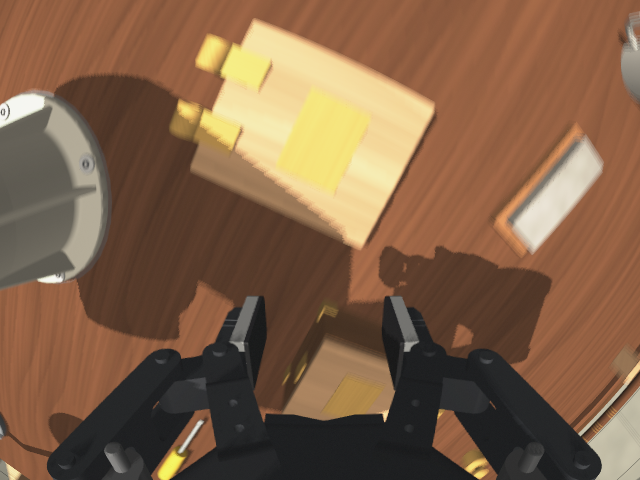

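Emit:
{"fn": "drive_tool", "kwargs": {
  "deltas": [
    {"dx":-46,"dy":-15,"dz":0,"wx":0,"wy":0,"wz":4.5,"claw":0.2},
    {"dx":-46,"dy":-15,"dz":0,"wx":0,"wy":0,"wz":4.5,"claw":0.2},
    {"dx":-46,"dy":-14,"dz":0,"wx":0,"wy":0,"wz":4.5,"claw":0.2},
    {"dx":-45,"dy":-14,"dz":0,"wx":0,"wy":0,"wz":4.5,"claw":0.2},
    {"dx":-45,"dy":-12,"dz":0,"wx":0,"wy":0,"wz":4.5,"claw":0.2}
  ]
}}

```text
time_s: 1.7
position: [346.5, -75.1, 230.3]
tcp_rot: [2.091, 2.336, 0.004]
contact_force: [1.6, -0.5, 0.5]
finger_gap: 51.1
```

```bash
python3 -c "
from h import *
plan((550,-70,230),85,48)"
```

```text
t 1.7 pos [346.5 -75.1 230.3] yaw 96.31 tilt [ 0.0066 -0.0024] F [ 1.6 -0.5  0.5] gap 51.1 J [-0.22 -0.1   2.16 -0.    1.07 -0.33]
[-4.1, 47.8, 0.4] [0.1, 0.0, 2.7]
[-1.9, 48.0, 0.3] [0.1, 0.0, 2.7]
[0.4, 48.0, 0.2] [0.1, 0.0, 2.7]
[2.6, 47.9, 0.2] [0.1, 0.0, 2.7]
[1.2, 11.5, 0.0] [0.0, 0.0, 0.6]
```

Emit:
{"fn": "drive_tool", "kwargs": {
  "deltas": [
    {"dx":-2,"dy":48,"dz":0,"wx":0,"wy":0,"wz":2.7,"claw":0.2},
    {"dx":0,"dy":48,"dz":0,"wx":0,"wy":0,"wz":2.7,"claw":0.2},
    {"dx":1,"dy":48,"dz":0,"wx":0,"wy":0,"wz":2.7,"claw":0.2},
    {"dx":2,"dy":48,"dz":0,"wx":0,"wy":0,"wz":2.7,"claw":0.2},
    {"dx":0,"dy":0,"dz":0,"wx":0,"wy":0,"wz":0,"claw":0.2}
  ]
}}

```text
time_s: 2.2
position: [542.1, -82.4, 230.5]
tcp_rot: [2.338, 2.086, 0.004]
contact_force: [-0.6, 0.4, -0.8]
finger_gap: 51.6
```

```bash
python3 -c "
from h import *
import pickle
plan((524,-257,120),78.3,48)
c=bot.calibration('wrist');im=bot.grab_frame('wrist')[:,:,::-1]
cv2.imwrite('pics/w2.png',im);pickle.dump(c,open('w2.pkl','wb'))
"
```

```text
t 2.2 pos [542.1 -82.4 230.5] yaw 83.49 tilt [ 0.0072 -0.0047] F [-0.6  0.4 -0.8] gap 51.6 J [-0.15  0.23  1.8  -0.    1.1  -0.04]
[-40.5, 0.2, 25.7] [0.1, 0.0, 1.2]
[-40.5, 1.1, 25.7] [0.1, 0.0, 1.2]
[-40.5, 2.0, 25.7] [0.1, 0.0, 1.2]
[-40.5, 2.9, 25.6] [0.1, 0.0, 1.2]
[-13.0, 1.2, 8.2] [0.0, 0.0, 0.4]
```

View pics/w2.png

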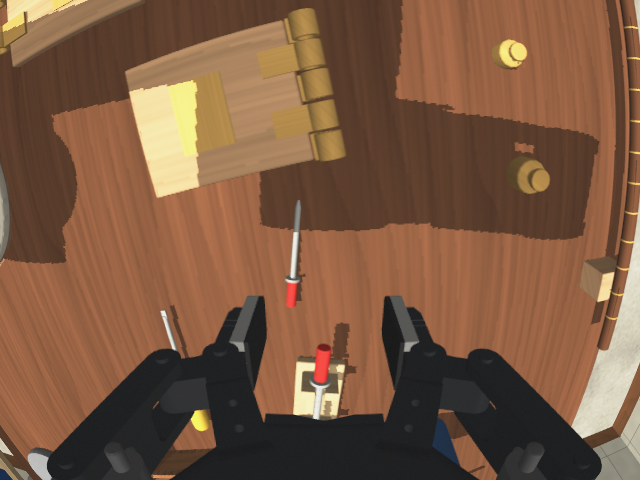

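```bash
python3 -c "
import cv2
a=cv2.imread('pics/w2.png')
cv2.imwrite('pics/c3.png',cv2.resize(a[0:170,260:370],None,fx=3.5,fy=3.5,interpolation=2))
cv2.imwrite('pics/c4.png',cv2.resize(a[330:430,270:370],None,fx=5,fy=5,interpolation=2))
"
```

```text
(no output)
```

View pics/c3.png

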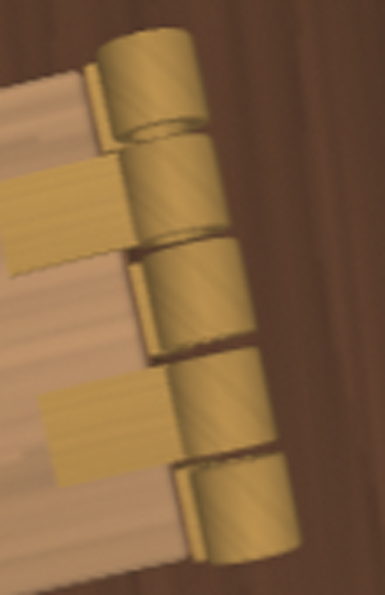

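View pics/c4.png

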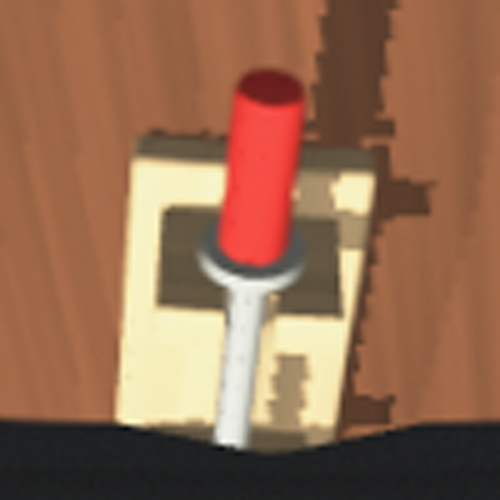

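```bash
python3 -c "
from h import *
import pickle
c=pickle.load(open('w2.pkl','rb'))
f=lambda x,y:(260+(x+.5)/3.5-.5,(y+.5)/3.5-.5)
M=c['world_to_cam'];print('cam',-M[:3,:3].T@M[:3,3])
E=[onz('wrist',f(143.5,41),81,c),onz('wrist',f(253.5,554),81,c)]
print(E,np.linalg.norm(E[0]-E[1]),np.degrees(np.arctan2(*(E[0]-E[1])[1::-1])),(E[0]+E[1])/2)
# per-knuckle mids: left,right silhouettes
K=[((97,50),(190,32)),((110,142),(208,125)),((122,152),(210,135)),((135,247),(230,227)),((145,258),(240,237)),((160,358),(255,332)),((167,368),(260,347)),((186,460),(276,443)),((193,468),(285,453)),((207,563),(300,545))]
for a,b in K:
    p,q=onz('wrist',f(*a),81,c),onz('wrist',f(*b),81,c);print(p.round(1),q.round(1),((p+q)/2).round(1),np.linalg.norm(p-q).round(1))
g=lambda x,y:(270+(x+.5)/5-.5,330+(y+.5)/5-.5)
print('handle',[onz('wrist',g(*u),46,c).round(1) for u in((270,86),(253,250),(231,440))])
"
```

```text
cam [550.44812963   1.4440677  373.14618662]
[array([544.05682809,  84.49240187,  81.        ]), array([554.87245795, -35.11693507,  81.        ])] 120.09734107130534 95.16689757777041 [549.46464302  24.6877334   81.        ]
[533.7  83.8  81. ] [554.4  85.3  81. ] [544.1  84.6  81. ] 20.8
[534.1  61.7  81. ] [555.8  62.8  81. ] [545.   62.2  81. ] 21.8
[536.5  59.   81. ] [556.   60.4  81. ] [546.2  59.7  81. ] 19.6
[536.8  36.8  81. ] [558.   38.8  81. ] [547.4  37.8  81. ] 21.2
[538.7  34.1  81. ] [559.9  36.3  81. ] [549.3  35.2  81. ] 21.3
[539.3  11.2  81. ] [560.7  14.6  81. ] [550.   12.9  81. ] 21.7
[540.6   8.8  81. ] [561.4  11.1  81. ] [551.  10.  81.] 21.0
[542.3 -12.2  81. ] [562.6 -10.7  81. ] [552.5 -11.5  81. ] 20.3
[543.7 -14.2  81. ] [564.3 -13.1  81. ] [554.  -13.7  81. ] 20.7
[544.3 -36.   81. ] [565.5 -34.2  81. ] [554.9 -35.1  81. ] 21.3
handle [array([ 525.5, -235.9,   46. ]), array([ 516.2, -282.6,   46. ]), array([ 503.1, -346.5,   46. ])]
```

Emit:
{"fn": "drive_tool", "kwargs": {
  "deltas": [
    {"dx":-40,"dy":-1,"dz":24,"wx":0,"wy":0,"wz":1.2,"claw":0.2},
    {"dx":-40,"dy":1,"dz":24,"wx":0,"wy":0,"wz":1.2,"claw":0.2},
    {"dx":-40,"dy":2,"dz":24,"wx":0,"wy":0,"wz":1.2,"claw":0.2},
    {"dx":-40,"dy":2,"dz":24,"wx":0,"wy":0,"wz":1.2,"claw":0.2},
    {"dx":-14,"dy":1,"dz":15,"wx":0,"wy":0,"wz":0.3,"claw":0.2}
  ]
}}

```text
time_s: 2.75
position: [517.1, -257.0, 118.4]
tcp_rot: [2.422, 1.989, 0.004]
contact_force: [-0.5, 0.4, 0.2]
finger_gap: 51.2
```

```bash
python3 -c "
from h import *
plan((522,-258.5,100),78.4,48)"
```

```text
t 2.75 pos [ 517.1 -257.   118.4] yaw 78.79 tilt [ 0.0066 -0.0037] F [-0.5  0.4  0.2] gap 51.2 J [-0.46  0.41  1.84 -0.    0.89 -0.27]
[-0.5, 5.0, 18.4] [0.4, 0.1, 0.4]
```

Emit:
{"fn": "drive_tool", "kwargs": {
  "deltas": [
    {"dx":-0.5,"dy":5,"dz":20,"wx":0.4,"wy":0.1,"wz":0.4,"claw":0.2},
    {"dx":0,"dy":0,"dz":0,"wx":0,"wy":0,"wz":0,"claw":0.2}
  ]
}}

```text
time_s: 2.95
position: [518.5, -259.1, 95.9]
tcp_rot: [-2.435, -1.979, 0.004]
contact_force: [-0.3, 0.6, 0.7]
finger_gap: 51.3
```

```bash
python3 -c "
from h import *
import pickle
plan((522,-258.5,27),78.4,48)
c=bot.calibration('wrist');im=bot.grab_frame('wrist')[:,:,::-1]
cv2.imwrite('pics/w3.png',im);pickle.dump(c,open('w3.pkl','wb'))
"
```

```text
t 2.95 pos [ 518.5 -259.1   95.9] yaw 78.22 tilt [-0.0042  0.0016] F [-0.3  0.6  0.7] gap 51.3 J [-0.47  0.45  1.84 -0.    0.86 -0.26]
[0.9, 2.5, 47.9] [-0.2, -0.0, -0.1]
[0.4, 1.0, 21.0] [-0.1, -0.0, -0.1]
```

View pics/w3.png

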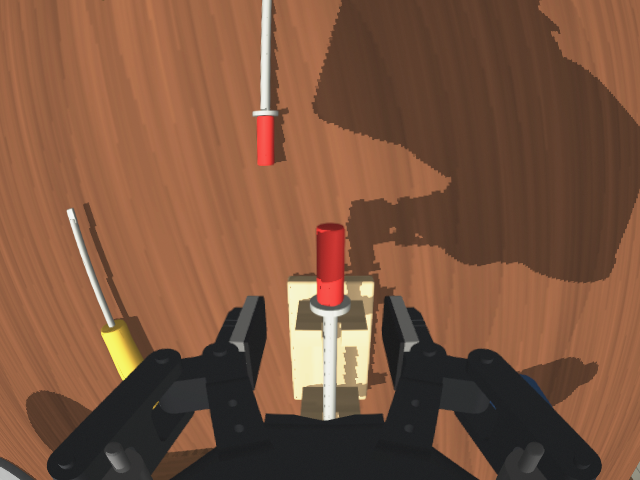

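```bash
python3 -c "
from h import *
import pickle
c=pickle.load(open('w3.pkl','rb'));im=cv2.imread('pics/w3.png')
m=red(im,(310,215,352,310));cc,w,lo,hi,N=axis(m);print(cc,w,lo,hi,N)
a,b=cc+w*lo,cc+w*hi
for u in((330.3,228.),(330.3,300.),(329.8,410)): print(onz('wrist',u,45.5,c).round(1))
print(onz('wrist',cc,48,c))
"
```

```text
[331.57061341 259.42154066] [0.05199242 0.99864748] -32.636603889552184 44.88451362786186 1402
[ 526.  -237.8   45.5]
[ 517.2 -281.4   45.5]
[ 498.9 -371.5   45.5]
[ 523.18656995 -255.06455847   48.        ]
```

Emit:
{"fn": "drive_tool", "kwargs": {
  "deltas": [
    {"dx":0,"dy":3,"dz":35,"wx":-0.2,"wy":0,"wz":0,"claw":0.2},
    {"dx":0,"dy":0,"dz":25,"wx":0,"wy":0,"wz":0,"claw":0.2},
    {"dx":0,"dy":0,"dz":0,"wx":0,"wy":0,"wz":0,"claw":0.2}
  ]
}}

```text
time_s: 3.3
position: [523.8, -258.2, 40.7]
tcp_rot: [2.429, 1.984, 0.005]
contact_force: [-0.4, 0.6, 0.6]
finger_gap: 51.5
```

```bash
python3 -c "
from h import *
plan((521.6,-259.5,27),78.5,48)"
```

```text
t 3.3 pos [ 523.8 -258.2   40.7] yaw 78.46 tilt [ 0.0059 -0.0021] F [-0.4  0.6  0.6] gap 51.5 J [-0.46  0.53  1.86  0.    0.75 -0.26]
[-1.7, -2.0, 13.7] [0.4, 0.0, -0.0]
```

Emit:
{"fn": "drive_tool", "kwargs": {
  "deltas": [
    {"dx":-1.7,"dy":-2,"dz":14,"wx":0.4,"wy":0,"wz":0,"claw":0.2},
    {"dx":0,"dy":0,"dz":0,"wx":0,"wy":0,"wz":0,"claw":0.2}
  ]
}}

```text
time_s: 3.5
position: [522.5, -258.8, 28.8]
tcp_rot: [2.43, 1.988, -0.001]
contact_force: [-0.2, 1.2, 0.2]
finger_gap: 51.4
```

```bash
python3 -c "
from h import *
plan((521.6,-259.5,27),78.5,48)"
```

```text
t 3.5 pos [ 522.5 -258.8   28.8] yaw 78.58 tilt [ 0.0007 -0.0016] F [-0.2  1.2  0.2] gap 51.4 J [-0.46  0.55  1.86 -0.    0.73 -0.26]
[-0.8, -0.8, 1.8] [0.1, 0.1, 0.1]
```

Emit:
{"fn": "drive_tool", "kwargs": {
  "deltas": [
    {"dx":-0.8,"dy":-0.8,"dz":2,"wx":0,"wy":0,"wz":0,"claw":-0.3},
    {"dx":0,"dy":0,"dz":0,"wx":0,"wy":0,"wz":0,"claw":-0.6},
    {"dx":0,"dy":0,"dz":0,"wx":0,"wy":0,"wz":0,"claw":-0.8},
    {"dx":0,"dy":0,"dz":0,"wx":0,"wy":0,"wz":0,"claw":-1},
    {"dx":0,"dy":0,"dz":0,"wx":0,"wy":0,"wz":0,"claw":-1}
  ],
  "squeeze": 40
}}

```text
time_s: 4.0
position: [523.3, -260.1, 30.0]
tcp_rot: [2.427, 1.986, 0.002]
contact_force: [-0.1, -0.1, -0.3]
finger_gap: 14.7
```

```bash
python3 -c "
from h import *
plan((521.6,-259.5,27),78.5,48)"
```

```text
t 4.0 pos [ 523.3 -260.1   30. ] yaw 78.6 tilt [ 0.0048 -0.0035] F [-0.1 -0.1 -0.3] gap 14.7 J [-0.46  0.55  1.86 -0.    0.73 -0.26]
[0.3, -1.8, 3.0] [0.3, 0.1, 0.1]
```

Emit:
{"fn": "drive_tool", "kwargs": {
  "deltas": [
    {"dx":0,"dy":0,"dz":0,"wx":0,"wy":0,"wz":0,"claw":-1},
    {"dx":0,"dy":0,"dz":-20,"wx":0,"wy":0,"wz":0,"claw":-1},
    {"dx":0,"dy":0,"dz":-40,"wx":0,"wy":0,"wz":0,"claw":-1},
    {"dx":0,"dy":0,"dz":-40,"wx":0,"wy":0,"wz":0,"claw":-1},
    {"dx":0,"dy":0,"dz":-20,"wx":0,"wy":0,"wz":0,"claw":-1}
  ],
  "squeeze": 80
}}

```text
time_s: 4.5
position: [520.0, -258.5, 149.9]
tcp_rot: [-2.43, -1.988, 0.003]
contact_force: [0.3, -0.4, -1.3]
finger_gap: 13.6
```

```bash
python3 -c "
from h import *
plan((528,265,140),95.1,45)"
```

```text
t 4.5 pos [ 520.  -258.5  149.9] yaw 78.59 tilt [-0.003   0.0004] F [ 0.3 -0.4 -1.3] gap 13.6 J [-0.46  0.38  1.8  -0.    0.97 -0.26]
[44.2, -8.2, 0.9] [-0.0, -0.0, -1.4]
[44.4, -7.1, 0.9] [-0.0, -0.0, -1.4]
[44.6, -6.0, 0.9] [-0.0, -0.0, -1.4]
[44.7, -4.9, 0.9] [-0.0, -0.0, -1.4]
[44.8, -3.8, 0.9] [-0.0, -0.0, -1.4]
```

Emit:
{"fn": "drive_tool", "kwargs": {
  "deltas": [
    {"dx":44,"dy":-8,"dz":0,"wx":0,"wy":0,"wz":-1.5,"claw":-1},
    {"dx":44,"dy":-7,"dz":0,"wx":0,"wy":0,"wz":-1.5,"claw":-1},
    {"dx":44,"dy":-6,"dz":0,"wx":0,"wy":0,"wz":-1.5,"claw":-1},
    {"dx":44,"dy":-5,"dz":0,"wx":0,"wy":0,"wz":-1.5,"claw":-1},
    {"dx":44,"dy":-4,"dz":0,"wx":0,"wy":0,"wz":-1.5,"claw":-1}
  ]
}}

```text
time_s: 5.0
position: [526.2, -36.1, 154.9]
tcp_rot: [2.294, 2.133, 0.005]
contact_force: [1.5, -0.2, -1.1]
finger_gap: 13.5
```

```bash
python3 -c "
from h import *
cv2.imwrite('pics/w4.png',bot.grab_frame('wrist')[:,:,::-1])
plan((528,265,140),95.1,45)"
```

```text
t 5.05 pos [525.8 -30.6 154.8] yaw 85.99 tilt [ 0.0076 -0.0015] F [-0.8  4.  -1.4] gap 13.5 J [-0.06  0.29  1.92 -0.    0.93  0.01]
[44.9, -2.8, 2.2] [0.1, 0.0, -1.4]
[44.9, -1.7, 2.2] [0.1, 0.0, -1.4]
[44.9, -0.6, 2.2] [0.1, 0.0, -1.4]
[44.9, 0.4, 2.2] [0.1, 0.0, -1.4]
[44.9, 1.5, 2.2] [0.1, 0.0, -1.4]
```

View pics/w4.png

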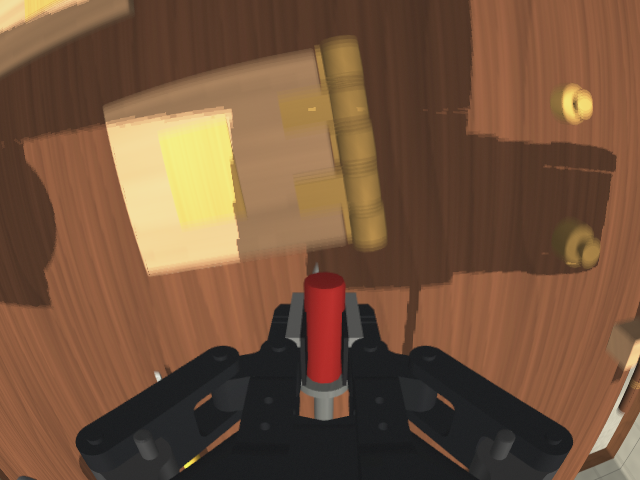

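Pin is held at the middle of the handle, level with the pads, around (325,330). I'll carry on over the case.

Emit:
{"fn": "drive_tool", "kwargs": {
  "deltas": [
    {"dx":45,"dy":-3,"dz":0,"wx":0,"wy":0,"wz":-1.5,"claw":-1},
    {"dx":45,"dy":-2,"dz":0,"wx":0,"wy":0,"wz":-1.5,"claw":-1},
    {"dx":45,"dy":-1,"dz":0,"wx":0,"wy":0,"wz":-1.5,"claw":-1},
    {"dx":45,"dy":0,"dz":0,"wx":0,"wy":0,"wz":-1.5,"claw":-1},
    {"dx":45,"dy":1,"dz":0,"wx":0,"wy":0,"wz":-1.5,"claw":-1}
  ]
}}

```text
time_s: 5.55
position: [524.0, 198.3, 155.0]
tcp_rot: [2.144, 2.284, 0.008]
contact_force: [1.1, -0.2, -0.5]
finger_gap: 13.6
```

```bash
python3 -c "
from h import *
plan((528,265,120),95.1,45)"
```

```text
t 5.55 pos [524.  198.3 155. ] yaw 93.61 tilt [ 0.0095 -0.0023] F [ 1.1 -0.2 -0.5] gap 13.6 J [ 0.36  0.34  1.85 -0.01  0.95  0.3 ]
[39.6, 4.7, 20.8] [0.3, 0.1, -0.9]
[26.7, 3.7, 14.1] [0.2, 0.1, -0.6]
```

Emit:
{"fn": "drive_tool", "kwargs": {
  "deltas": [
    {"dx":40,"dy":4,"dz":15,"wx":0.3,"wy":0,"wz":-0.9,"claw":-1},
    {"dx":24,"dy":3,"dz":20,"wx":0.2,"wy":0,"wz":-0.6,"claw":-1},
    {"dx":0,"dy":0,"dz":25,"wx":0,"wy":0,"wz":0,"claw":-1},
    {"dx":0,"dy":0,"dz":20,"wx":0,"wy":0,"wz":0,"claw":-1},
    {"dx":0,"dy":0,"dz":0,"wx":0,"wy":0,"wz":0,"claw":-1}
  ]
}}

```text
time_s: 6.05
position: [527.2, 273.1, 73.4]
tcp_rot: [2.107, 2.326, 0.005]
contact_force: [-0.3, -0.6, -0.7]
finger_gap: 13.2
```

```bash
python3 -c "
from h import *
import pickle
plan((528,265,65),95.1,45)
for n in('top','side'):cv2.imwrite(f'pics/{n}5.png',bot.grab_frame(n)[:,:,::-1])
c=bot.calibration('wrist');im=bot.grab_frame('wrist')[:,:,::-1]
cv2.imwrite('pics/w5.png',im);pickle.dump(c,open('w5.pkl','wb'))
a=cv2.imread('pics/top5.png');s=cv2.imread('pics/side5.png')
cv2.imwrite('pics/c5.png',np.hstack([cv2.resize(a[200:290,210:350],None,fx=2.8,fy=2.8,interpolation=2),cv2.resize(s[170:260,210:350],None,fx=2.8,fy=2.8,interpolation=2)]))
"
```

```text
t 6.05 pos [527.2 273.1  73.4] yaw 95.65 tilt [0.0048 0.0003] F [-0.3 -0.6 -0.7] gap 13.2 J [ 0.48  0.49  1.82 -0.    0.82  0.38]
[-8.1, -0.0, 8.4] [0.3, 0.0, 0.6]
```

View pics/c5.png

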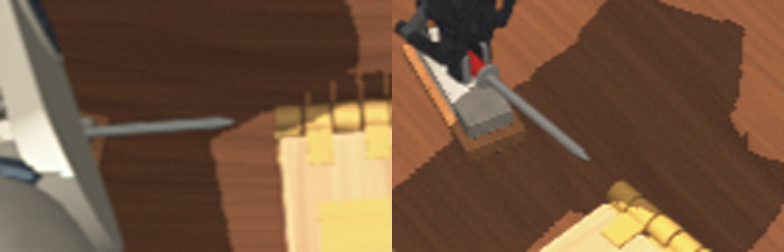

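View pics/w5.png

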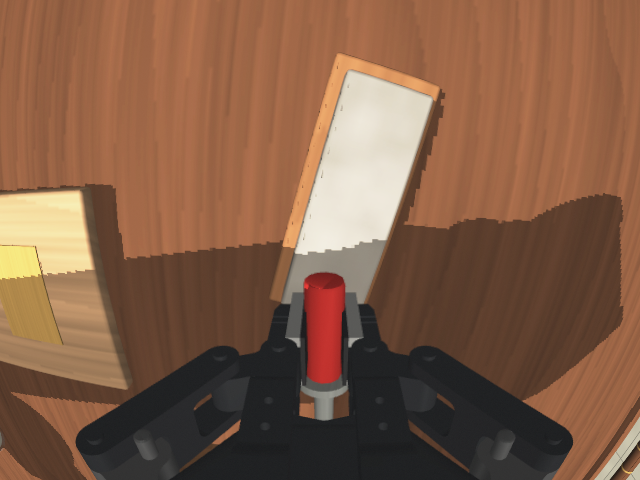

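```bash
cat >> h.py <<'E'
def shaft(im,roi,smax=90,vmin=70):
    x0,y0,x1,y1=roi;h=cv2.cvtColor(im,cv2.COLOR_BGR2HSV)
    m=(h[...,1]<smax)&(h[...,2]>vmin);k=np.zeros_like(m);k[y0:y1,x0:x1]=1;m&=k
    n,l,st,_=cv2.connectedComponentsWithStats(m.astype(np.uint8));i=1+np.argmax(st[1:,4]);return l==i
E
python3 -c "
from h import *
a=cv2.imread('pics/top5.png');s=cv2.imread('pics/side5.png')
L={}
for n,im,roi in(('top',a,(246,236,300,252)),('side',s,(252,200,290,235))):
    c,w,lo,hi,N=axis(shaft(im,roi)); w=w*np.sign(w[0]);print(n,c,w,lo,hi,N)
    L[n]=(c,w,lo,hi)
c,w,lo,hi=L['top'];C,W,LO,HI=L['side']
# planes -> 3D line
def pl(n,c,w):
    o,d1=ray(n,c-10*w);_,d2=ray(n,c+10*w);k=np.cross(d1,d2);return o,k/np.linalg.norm(k)
o1,k1=pl('top',c,w);o2,k2=pl('side',C,W)
d=np.cross(k1,k2);d/=np.linalg.norm(d);d*=-np.sign(d[1])
p=np.linalg.lstsq(np.stack([k1,k2,d]),np.array([k1@o1,k2@o2,0]),rcond=None)[0]
print('dir',d,'yaw',np.degrees(np.arctan2(-d[1],-d[0])),'pitch',np.degrees(np.arcsin(d[2])))
for y in(120,250): print(p+d*(y-p[1])/d[1])
for n in L:
    c,w,lo,hi=L[n];t=c+w*hi
    print(n,'tip',onz(n,t,88.5))
"

```

```text
top [268.59090909 244.58181818] [ 0.99716933 -0.07518864] -24.95893153346237 23.283970074192688 220
side [264.52317881 214.29801325] [0.78484498 0.61969215] -17.94973625516836 19.898534718412513 151
dir [ 0.08363586 -0.99517149  0.05136871] yaw 94.80394338974247 pitch 2.9445060760353736
[542.52587098 120.          89.95512953]
[531.60045556 250.          83.24479665]
top tip [542.72523917 120.60032169  88.5       ]
side tip [543.73064572 116.78175524  88.5       ]
```

```bash
cat >> h.py <<'E'
def pl(n,c,w):
    o,d1=ray(n,c-10*w);_,d2=ray(n,c+10*w);k=np.cross(d1,d2);return o,k/np.linalg.norm(k)
def line(L):
    (c,w),(C,W)=L['top'],L['side']
    o1,k1=pl('top',c,w);o2,k2=pl('side',C,W)
    d=np.cross(k1,k2);d/=np.linalg.norm(d);d*=-np.sign(d[1])
    p=np.linalg.lstsq(np.stack([k1,k2,d]),np.array([k1@o1,k2@o2,0]),rcond=None)[0]
    print('yaw',np.degrees(np.arctan2(-d[1],-d[0])).round(2),'pitch',np.degrees(np.arcsin(d[2])).round(2))
    return p,d
E
python3 -c "
from h import *
a=cv2.imread('pics/top0.png');s=cv2.imread('pics/side0.png')
for sm in(60,90):
  L={}
  for n,im,roi in(('top',a,(462,255,520,280)),('side',s,(392,365,430,425))):
    m=shaft(im,roi,sm,90);c,w,lo,hi,N=axis(m);L[n]=(c,w);print(n,c,w,N)
    y,x=np.nonzero(m)
  p,d=line(L)
  for y in(-300,-400):print(p+d*(y-p[1])/d[1])
# red handle too
L={}
for n,im,roi in(('top',a,(435,240,470,275)),('side',s,(368,335,400,375))):
    c,w,lo,hi,N=axis(red(im,roi)); L[n]=(c,w)
p,d=line(L);print(p+d*(-258-p[1])/d[1])
a=cv2.imread('pics/top5.png');s=cv2.imread('pics/side5.png')
for im,roi in((a,(246,236,300,252)),(s,(252,200,290,235))):
  for sm in(60,90,110):
    print(sm,axis(shaft(im,roi,sm)))
"

```

```text
top [485.75471698 264.45283019] [0.97495023 0.22242313] 212
side [407.04065041 392.42276423] [0.5419036  0.84044065] 246
yaw 77.67 pitch 0.89
[ 514.35635748 -300.           47.75555455]
[ 492.49317029 -400.           49.34653587]
top [482.56848306 267.31958763] [0.98489785 0.17313645] 679
side [404.28955867 395.48116254] [0.37893275 0.92542421] 929
yaw 98.12 pitch -59.2
[ 486.4317058  -300.          142.60197331]
[ 500.69452311 -400.          -26.82198437]
yaw 82.91 pitch -9.94
[ 527.08489831 -258.           35.6403334 ]
60 (array([268.27083333, 244.6875    ]), array([-0.99730063,  0.07342648]), np.float64(-25.286320748205277), np.float64(22.953941392639592), 192)
90 (array([268.59090909, 244.58181818]), array([-0.99716933,  0.07518864]), np.float64(-24.95893153346237), np.float64(23.283970074192688), 220)
110 (array([268.69037657, 244.53138075]), array([-0.99706794,  0.07652137]), np.float64(-24.932050915943268), np.float64(23.389270554419088), 239)
60 (array([265.11811024, 214.54330709]), array([0.77111085, 0.63670092]), np.float64(-18.601852261896425), np.float64(18.49896269279781), 127)
90 (array([264.52317881, 214.29801325]), array([0.78484498, 0.61969215]), np.float64(-17.94973625516836), np.float64(19.898534718412513), 151)
110 (array([264.53571429, 214.27380952]), array([0.78707384, 0.6168588 ]), np.float64(-17.937740120272622), np.float64(19.90493844045399), 168)
```

```bash
cat >> h.py <<'E'
def prof(im,p0,p1,half=5,trim=.05):
    """subpixel axis along p0->p1: centroid of desaturation across it"""
    h=cv2.GaussianBlur(cv2.cvtColor(im,cv2.COLOR_BGR2HSV),(0,0),.5)[...,1].astype(np.float32)
    p0,p1=np.array(p0,float),np.array(p1,float)
    for it in range(4):
        w=(p1-p0)/np.linalg.norm(p1-p0);nn=np.array([-w[1],w[0]]);L=np.linalg.norm(p1-p0)
        t=np.arange(0,L,1.);o=np.arange(-half,half+.01,.25)
        G=p0[None,None]+t[:,None,None]*w+o[None,:,None]*nn
        S=cv2.remap(h,G[...,0].astype(np.float32),G[...,1].astype(np.float32),cv2.INTER_LINEAR)
        bg=np.minimum(S[:,:4].mean(1),S[:,-4:].mean(1))
        W=np.clip(bg[:,None]-25-S,0,None);cen=(W*o).sum(1)/np.maximum(W.sum(1),1e-6);ok=W.sum(1)>100
        f=np.polyfit(t[ok],cen[ok],1);r=cen[ok]-np.polyval(f,t[ok]);g=np.abs(r)<2*r.std()+.05
        f=np.polyfit(t[ok][g],cen[ok][g],1)
        p0,p1=p0+nn*f[1],p1+nn*np.polyval(f,L)
    return (p0+p1)/2,(p1-p0)/np.linalg.norm(p1-p0),r.std(),g.sum()
E
python3 -c "
from h import *
a=cv2.imread('pics/top5.png');s=cv2.imread('pics/side5.png')
A=prof(a,(247,246.2),(288,243.1));B=prof(s,(256,208),(276,223.3));print(A,B)
p,d=line({'top':A[:2],'side':B[:2]})
for y in(120,150,180,250): print(p+d*(y-p[1])/d[1])
a=cv2.imread('pics/top0.png');s=cv2.imread('pics/side0.png')
A=prof(a,(464,260),(505,268.7),4);B=prof(s,(393,370),(415,405),4);print(A,B)
p,d=line({'top':A[:2],'side':B[:2]})
for y in(-300,-400): print(p+d*(y-p[1])/d[1])
"

```

```text
(array([267.50559489, 244.72397729]), array([ 0.99735148, -0.07273261]), np.float64(0.04013868283211169), np.int64(42)) (array([266.16588416, 215.43318358]), array([0.77298452, 0.63442488]), np.float64(0.023978153900731103), np.int64(26))
yaw 95.07 pitch 0.62
[542.33135063 120.          89.42607013]
[539.67097916 150.          89.10218147]
[537.01060769 180.          88.77829281]
[530.80307427 250.          88.02255262]
(array([484.52318542, 264.24077135]), array([0.97623378, 0.21672012]), np.float64(0.09001247643902602), np.int64(42)) (array([403.83727848, 387.60229316]), array([0.54788192, 0.83655568]), np.float64(0.11880165144087458), np.int64(41))
yaw 77.92 pitch 1.38
[ 514.02250726 -300.           47.21869998]
[ 492.61379368 -400.           49.68276274]
```

Emit:
{"fn": "drive_tool", "kwargs": {
  "deltas": [
    {"dx":-10,"dy":0,"dz":8,"wx":0.3,"wy":0,"wz":0.4,"claw":-1},
    {"dx":-10,"dy":0,"dz":0,"wx":0,"wy":0,"wz":0,"claw":-1},
    {"dx":0,"dy":0,"dz":0,"wx":0,"wy":0,"wz":0,"claw":-1}
  ]
}}

```text
time_s: 6.5
position: [533.2, 251.7, 71.0]
tcp_rot: [2.118, 2.316, 0.012]
contact_force: [-0.8, -0.1, -0.6]
finger_gap: 13.7
```

```bash
cat > look.py <<'E'
from h import *
import sys
k=sys.argv[1]
s0=plan((528.5,255,64.7),95.1,45)
a=bot.grab_frame('top')[:,:,::-1].copy();s=bot.grab_frame('side')[:,:,::-1].copy()
cv2.imwrite(f'pics/top{k}.png',a);cv2.imwrite(f'pics/side{k}.png',s)
# expected shaft pixels
P=s0["position"];R=Ro.from_rotvec(s0["tcp_rot"]).as_matrix();d=-R[:,0];g=P-R[:,2]*15.5
def pj(n,X):
    c=bot.calibration(n);q=(c["world_to_cam"]@np.append(X,1))[:3];return np.array([c["fx"]*q[0]/q[2]+c["cx"],c["fy"]*q[1]/q[2]+c["cy"]])
lo,hi=(float(v) for v in sys.argv[2:4])
A=prof(a,pj("top",g+d*lo),pj("top",g+d*hi));B=prof(s,pj("side",g+d*max(lo,0)),pj("side",g+d*hi))
print(A,B);p,dd=line({'top':A[:2],'side':B[:2]})
for y in(150,84,24,-35): print((p+dd*(y-p[1])/dd[1]).round(1), end=' ')
out=[]
for im,(c,w,*_),(x0,y0,x1,y1) in((a,A,(250,210,370,270)),(s,B,(250,190,340,280))):
    f=min(5.5,600/(y1-y0)); I=cv2.resize(im[y0:y1,x0:x1],None,fx=f,fy=f,interpolation=2)
    q=lambda p:tuple(int(round(v)) for v in ((p-np.array([x0,y0])+.5)*f-.5))
    J=I.copy();cv2.line(J,q(c),q(c+w*150),(255,0,0),1,cv2.LINE_AA);out.append(J)
cv2.imwrite(f'pics/L{k}t.png',out[0]);cv2.imwrite(f'pics/L{k}s.png',out[1])
E
python3 look.py 6 60 145
```

```text
t 6.5 pos [533.2 251.7  71. ] yaw 95.12 tilt [0.0073 0.0035] F [-0.8 -0.1 -0.6] gap 13.7 J [0.44 0.49 1.84 0.   0.81 0.35]
[3.7, -4.4, 6.2] [0.4, -0.2, 0.0]
(array([279.47436296, 242.74571768]), array([ 0.99783076, -0.06583138]), np.float64(0.05186562099193866), np.int64(37)) (array([271.4250576 , 219.57793806]), array([0.76546099, 0.6434823 ]), np.float64(0.0338649172195602), np.int64(31))
yaw 94.79 pitch -0.09
[543.3 150.   83.2] [548.9  84.   83.1] [553.9  24.   83. ] [558.8 -35.   82.9]
```

View pics/L6t.png

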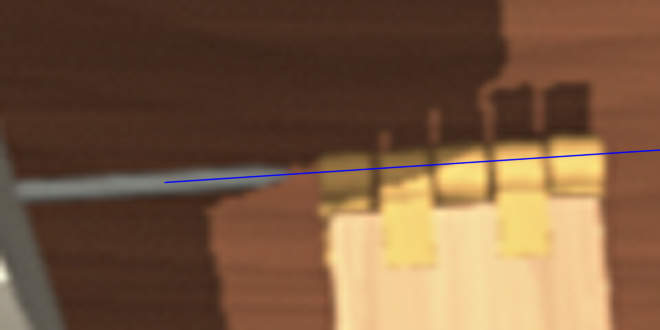

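View pics/L6s.png

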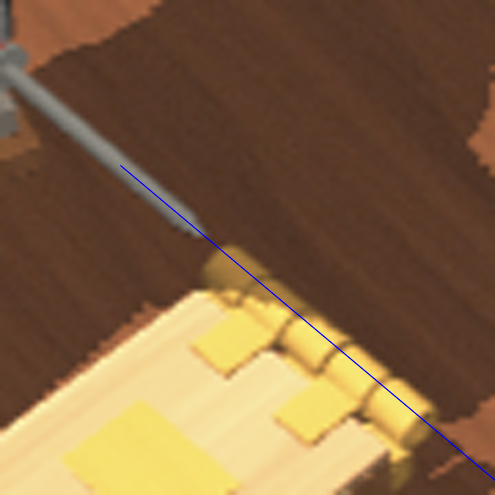

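Emit:
{"fn": "drive_tool", "kwargs": {
  "deltas": [
    {"dx":3,"dy":-4.5,"dz":6,"wx":0.4,"wy":-0.2,"wz":0,"claw":-1},
    {"dx":0,"dy":0,"dz":0,"wx":0,"wy":0,"wz":0,"claw":-1}
  ]
}}

```text
time_s: 6.8
position: [528.4, 255.3, 65.0]
tcp_rot: [2.121, 2.317, 0.001]
contact_force: [-0.2, 0.7, -1.1]
finger_gap: 13.5
```

```bash
python3 -c "
from h import *
plan((528.5,255,64.7),95.1,45)"
```

```text
t 6.8 pos [528.4 255.3  65. ] yaw 95.07 tilt [0.0011 0.    ] F [-0.2  0.7 -1.1] gap 13.5 J [ 0.45  0.5   1.84 -0.    0.8   0.36]
```

Emit:
{"fn": "drive_tool", "kwargs": {
  "deltas": [
    {"dx":0,"dy":0,"dz":0,"wx":0,"wy":0,"wz":0,"claw":-1}
  ]
}}

```text
time_s: 6.9
position: [528.3, 255.6, 65.0]
tcp_rot: [2.12, 2.317, 0.001]
contact_force: [-0.5, -0.4, -0.3]
finger_gap: 13.2
```

```bash
python3 -c "
from h import *
plan((528.5,255,64.7),95.1,45)"
```

```text
t 6.9 pos [528.3 255.6  65. ] yaw 95.09 tilt [0.0011 0.    ] F [-0.5 -0.4 -0.3] gap 13.2 J [ 0.45  0.5   1.84 -0.    0.8   0.36]
```

```bash
python3 look.py 7 60 145
```

```text
t 6.9 pos [528.3 255.6  65. ] yaw 95.09 tilt [0.0011 0.    ] F [-0.5 -0.4 -0.3] gap 13.2 J [ 0.45  0.5   1.84 -0.    0.8   0.36]
(array([277.92739675, 245.08266059]), array([ 0.99762514, -0.06887724]), np.float64(0.0667874197663005), np.int64(37)) (array([268.81768817, 221.18110794]), array([0.76297896, 0.64642331]), np.float64(0.03921890088072492), np.int64(31))
yaw 95.08 pitch -0.75
[539.2 150.   76.2] [545.1  84.   75.3] [550.4  24.   74.6] [555.7 -35.   73.8]
```

View pics/L7t.png

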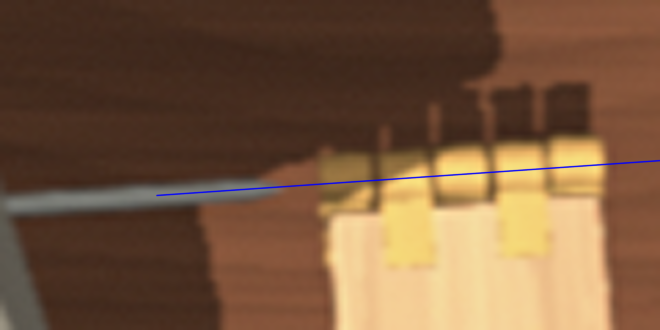

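View pics/L7s.png

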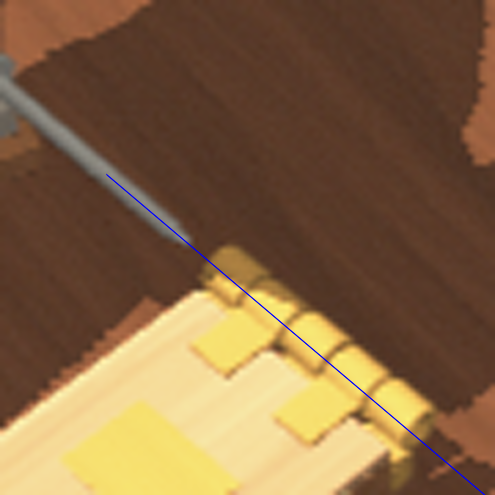

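```bash
python3 -c "
from h import *
u=lambda a,b:(np.array(a),(np.array(b)-np.array(a))/np.linalg.norm(np.array(b)-np.array(a)))
p,d=line({'top':u((312.3,242.7),(354.5,239.4)),'side':u((295.2,242.1),(325.7,266.9))})
for y in(84,24,-35): print((p+d*(y-p[1])/d[1]).round(1))
"
```

```text
yaw 95.34 pitch 0.8
[543.8  84.   82.2]
[549.4  24.   83. ]
[555.  -35.   83.8]
```

```bash
python3 -c "
from h import *
s0=plan((528.5,255,64.7),95.1,45)
s=bot.grab_frame('side')[:,:,::-1].copy();a=bot.grab_frame('top')[:,:,::-1].copy()
plan((528.5,255,64.7),95.1,45)
cv2.imwrite('pics/side8.png',s);cv2.imwrite('pics/top8.png',a)
I=cv2.resize(s[195:275,245:335],None,fx=7.4,fy=7.4,interpolation=0)
f=lambda x,y:(int((x-245+.5)*7.4),int((y-195+.5)*7.4))
c=np.array([268.82,221.18]);w=np.array([.763,.6464])
cv2.line(I,f(*(c-20*w)),f(*(c+75*w)),(255,0,0),1)
cv2.line(I,f(295.2-31,242.1-25.2),f(325.7,266.9),(0,255,0),1)
cv2.imwrite('pics/L8s.png',I)
I=cv2.resize(a[225:270,250:365],None,fx=6.9,fy=6.9,interpolation=0)
cv2.imwrite('pics/L8t.png',I)
"
```

```text
t 7.0 pos [528.2 255.5  64.9] yaw 95.09 tilt [ 0.0008 -0.0001] F [ 0.  -0.3 -1.2] gap 13.6 J [ 0.45  0.5   1.84 -0.    0.8   0.36]
t 7.1 pos [528.4 255.5  65. ] yaw 95.08 tilt [0.0011 0.    ] F [-0.6 -0.   0. ] gap 13.5 J [ 0.45  0.5   1.84 -0.    0.8   0.36]
```

View pics/L8s.png

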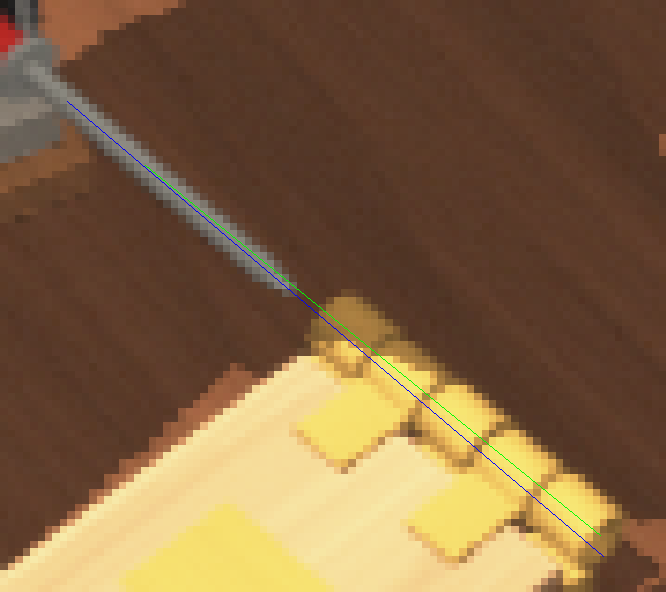

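View pics/L8t.png

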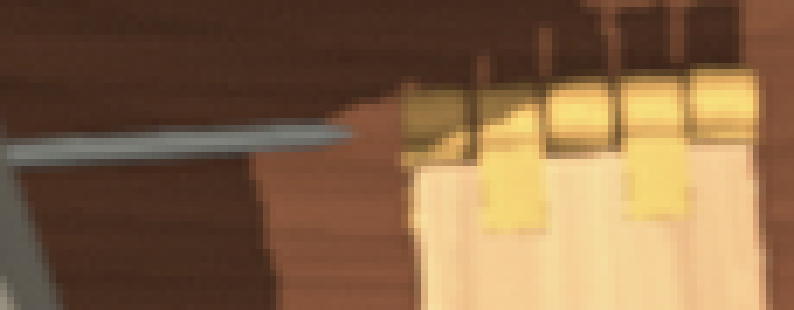

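```bash
python3 -c "
from h import *
for k in(5,7,8):
  a=cv2.imread(f'pics/top{k}.png');s=cv2.imread(f'pics/side{k}.png')
  for half in(4,6):
    A=prof(a,(250,246.5),(292,244.),half);B=prof(s,(255,209.5),(276,226.5),half)
    print(k,A[0],A[1][1]/A[1][0],A[2],B[0],B[1][1]/B[1][0],B[2])
    p,d=line({'top':A[:2],'side':B[:2]});print([(p+d*(y-p[1])/d[1]).round(1) for y in(240,170,100)])
"
```

```text
Traceback (most recent call last):
  File "h.py", line 66, in prof
    f=np.polyfit(t[ok],cen[ok],1);r=cen[ok]-np.polyval(f,t[ok]);g=np.abs(r)<2*r.std()+.05
TypeError: expected non-empty vector for x
```

```bash
python3 -c "
from h import *
for k in(5,7,8):
  a=cv2.imread(f'pics/top{k}.png');s=cv2.imread(f'pics/side{k}.png')
  for half in(4,5,6):
    A=prof(a,(250,246.5),(284,244.),half);B=prof(s,*(((255,209.5),(276,226.5)) if k>5 else ((256,208),(276,223.3))),half)
    print(k,A[0],A[1][1]/A[1][0],A[2],B[0],B[1][1]/B[1][0],B[2])
    p,d=line({'top':A[:2],'side':B[:2]});print([(p+d*(y-p[1])/d[1]).round(1) for y in(240,170,100)])
" 2>&1 | grep -v Trace
```

```text
5 [266.96415831 244.76248777] -0.07240354348187897 0.041768999414352706 [266.16522786 215.43406358] 0.8207285155045215 0.024229092648557247
yaw 95.02 pitch 0.7
[array([531.7, 240. ,  88. ]), array([537.9, 170. ,  88.9]), array([544. , 100. ,  89.7])]
5 [266.96405884 244.7611894 ] -0.07239167367338491 0.039936344579121014 [266.16588416 215.43318358] 0.8207471943091301 0.023978153900731103
yaw 95.02 pitch 0.7
[array([531.7, 240. ,  88. ]), array([537.9, 170. ,  88.9]), array([544.1, 100. ,  89.7])]
5 [266.9641043  244.76181413] -0.07235776895364707 0.04076112000889803 [266.16558716 215.43355562] 0.8206320601664422 0.02353824869781811
yaw 95.02 pitch 0.71
[array([531.8, 240. ,  88. ]), array([537.9, 170. ,  88.9]), array([544. , 100. ,  89.8])]
7 [267.04336016 245.83912461] -0.06497703967200827 0.046017968529327 [265.3305928  218.20928982] 0.8510867414030355 0.05173421581605109
yaw 94.79 pitch -0.46
[array([531.5, 240. ,  77.3]), array([537.4, 170. ,  76.7]), array([543.2, 100. ,  76.2])]
7 [267.04313358 245.83643821] -0.06444935496613391 0.04500048332080254 [265.33023845 218.20970209] 
[... 454 characters left out ...]
04666821085704928 [265.35112799 218.18394381] 0.8522001270944931 0.05346685748695556
yaw 94.88 pitch -0.69
[array([531.3, 240. ,  77.8]), array([537.3, 170. ,  77. ]), array([543.3, 100. ,  76.1])]
8 [267.04366461 245.84366684] -0.06559113616669072 0.047064653879740466 [265.35034646 218.18486429] 0.8514207033496063 0.05140286554801868
yaw 94.85 pitch -0.59
[array([531.4, 240. ,  77.7]), array([537.3, 170. ,  77. ]), array([543.2, 100. ,  76.3])]
8 [267.04369611 245.84424573] -0.06562787418876939 0.04817498365792593 [265.35092758 218.18418582] 0.8516156495500699 0.05186167110584976
yaw 94.85 pitch -0.61
[array([531.4, 240. ,  77.7]), array([537.3, 170. ,  77. ]), array([543.2, 100. ,  76.2])]
```

Emit:
{"fn": "drive_tool", "kwargs": {
  "deltas": [
    {"dx":0,"dy":0,"dz":-1.5,"wx":0,"wy":-1.6,"wz":0,"claw":-1},
    {"dx":0,"dy":0,"dz":0,"wx":0,"wy":0,"wz":0,"claw":-1},
    {"dx":0,"dy":0,"dz":0,"wx":0,"wy":0,"wz":0,"claw":-1}
  ]
}}

```text
time_s: 7.4
position: [528.4, 255.6, 66.6]
tcp_rot: [2.106, 2.302, -0.028]
contact_force: [-0.7, 0.3, -0.9]
finger_gap: 13.5
```

```bash
python3 look.py 9 60 140; python3 -c "
from h import *
k=9
a=cv2.imread(f'pics/top{k}.png');s=cv2.imread(f'pics/side{k}.png')
A=prof(a,(250,246.5),(284,244.),5);B=prof(s,(255,209),(276,226.),5)
print(k,A[0],A[1][1]/A[1][0],A[2],B[0],B[1][1]/B[1][0],B[2])
p,d=line({'top':A[:2],'side':B[:2]});print([(p+d*(y-p[1])/d[1]).round(1) for y in(240,170,100)])
c=bot.calibration('wrist');im=bot.grab_frame('wrist')[:,:,::-1];cv2.imwrite('pics/w9.png',im)
"
```

```text
t 7.4 pos [528.4 255.6  66.6] yaw 95.1 tilt [ 0.0038 -0.0278] F [-0.7  0.3 -0.9] gap 13.5 J [ 0.46  0.5   1.83 -0.04  0.82  0.4 ]
[-0.5, 0.0, 1.9] [0.1, 1.6, 0.0]
(array([276.51562778, 244.83332949]), array([ 0.99736102, -0.07260167]), np.float64(0.06390613708325388), np.int64(35)) (array([268.02385553, 219.17119406]), array([0.774322  , 0.63279178]), np.float64(0.03441752676872658), np.int64(29))
yaw 94.96 pitch 1.17
[539.1 150.   81.7] [544.9  84.   83.1] [550.1  24.   84.3] [555.2 -35.   85.5] 9 [267.01990485 245.52067738] -0.06804517114989692 0.04608482115075522 [265.69696556 217.25673849] 0.8207842935928292 0.048592548438691166
yaw 94.62 pitch 1.57
[array([531.7, 240. ,  79.6]), array([537.3, 170. ,  81.5]), array([543. , 100. ,  83.4])]
```

View pics/L9s.png

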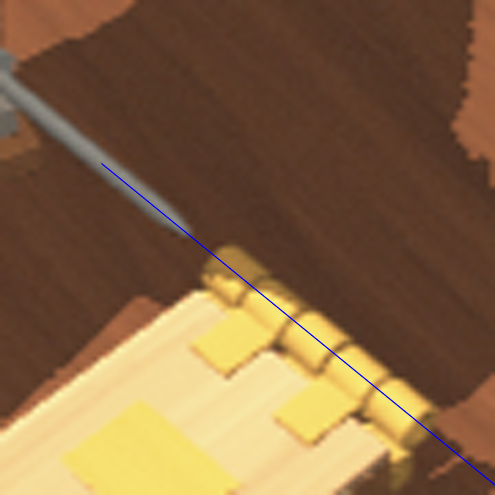

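```bash
cat > adv.py <<'E'
from h import *
import sys
u=np.array([np.cos(np.radians(95.1)),np.sin(np.radians(95.1)),0]);v=np.array([u[1],-u[0],0]) # v ~ +x
H=np.array([549.5,24.5,0])
s=bot.sense();P=s["position"];R=Ro.from_rotvec(s["tcp_rot"]).as_matrix()
lat,zt=float(sys.argv[1]),float(sys.argv[2]);steps=[float(x) for x in sys.argv[3:]]
al=(P-H)@u;la=(P-H)@v
print("t",round(s["time_s"],2),"along",al.round(1),"to home",(al-88).round(1),"lat",la.round(2),"z",P[2].round(2),"yaw",np.degrees(np.arctan2(R[1,0],R[0,0])).round(2),"pitch",np.degrees(np.arcsin(R[2,0])).round(2),"roll",np.degrees(R[2,1]).round(2),"F",s["contact_force"].round(1),"M",s["wrist_torque"].round(2),"gap",s["finger_gap"].round(1))
for a in steps:
    d=-u*a+v*(lat-la)+np.array([0,0,zt-P[2]]);print(a,(R.T@d).round(1))
E
python3 adv.py -0.7 66.4 10 5 3
```

```text
Traceback (most recent call last):
  File "adv.py", line 8, in <module>
    print("t",round(s["time_s"],2),"along",al.round(1),"to home",(al-88).round(1),"lat",la.round(2),"z",P[2].round(2),"yaw",np.degrees(np.arctan2(R[1,0],R[0,0])).round(2),"pitch",np.degrees(np.arcsin(R[2,0])).round(2),"roll",np.degrees(R[2,1]).round(2),"F",s["contact_force"].round(1),"M",s["wrist_torque"].round(2),"gap",s["finger_gap"].round(1))
                                                                                                                                                                                                                                                                                                                                  ^^^^^^^^^^^^^^^^^^^^^
AttributeError: 'float' object has no attribute 'round'
```

```bash
sed -i 's/s\["finger_gap"\].round(1)/round(s["finger_gap"],1)/' adv.py; python3 adv.py -0.7 66.4 10 5 3
```

```text
t 7.55 along 231.9 to home 143.9 lat -0.39 z 66.61 yaw 95.07 pitch -1.61 roll 0.07 F [ 0.2 -0.9 -0.2] M [0.07 0.03 0.04] gap 13.4
10.0 [-10.   -0.3   0.5]
5.0 [-5.  -0.3  0.3]
3.0 [-3.  -0.3  0.3]
```

Emit:
{"fn": "drive_tool", "kwargs": {
  "deltas": [
    {"dx":-10,"dy":-0.5,"dz":0.4,"wx":0,"wy":0,"wz":0,"claw":-1},
    {"dx":0,"dy":0,"dz":0,"wx":0,"wy":0,"wz":0,"claw":-1},
    {"dx":0,"dy":0,"dz":0,"wx":0,"wy":0,"wz":0,"claw":-1}
  ]
}}

```text
time_s: 7.85
position: [528.8, 244.0, 66.4]
tcp_rot: [2.107, 2.301, -0.028]
contact_force: [-0.5, -0.4, -1.2]
finger_gap: 13.1
```

```bash
python3 adv.py -0.9 66.4 10 5 3;python3 look.py 10 60 140; python3 -c "
from h import *
a=cv2.imread('pics/top10.png');s=cv2.imread('pics/side10.png')
I=np.hstack([cv2.resize(a[230:260,280:320],None,fx=10,fy=10,interpolation=2),cv2.resize(s[220:250,265:305],None,fx=10,fy=10,interpolation=2)])
cv2.imwrite('pics/c10.png',I)"
```

```text
t 7.85 along 220.5 to home 132.5 lat -1.1 z 66.38 yaw 95.05 pitch -1.6 roll 0.05 F [-0.5 -0.4 -1.2] M [ 0.07 -0.04 -0.08] gap 13.1
10.0 [-10.    0.2   0.3]
5.0 [-5.   0.2  0.1]
3.0 [-3.   0.2  0.1]
t 7.85 pos [528.8 244.   66.4] yaw 95.05 tilt [ 0.0034 -0.0277] F [-0.5 -0.4 -1.2] gap 13.1 J [ 0.45  0.49  1.84 -0.04  0.81  0.38]
[11.0, 0.7, 1.4] [0.1, 1.6, -0.0]
(array([281.47927948, 244.78726472]), array([ 0.99725986, -0.07397813]), np.float64(0.07115138780297726), np.int64(35)) (array([270.98690462, 222.11429379]), array([0.77395089, 0.63324563]), np.float64(0.026357835930787197), np.int64(29))
yaw 95.09 pitch 0.93
[538.5 150.   80.8] [544.4  84.   81.9] [549.7  24.   82.9] [555.  -35.   83.9]
```

View pics/c10.png

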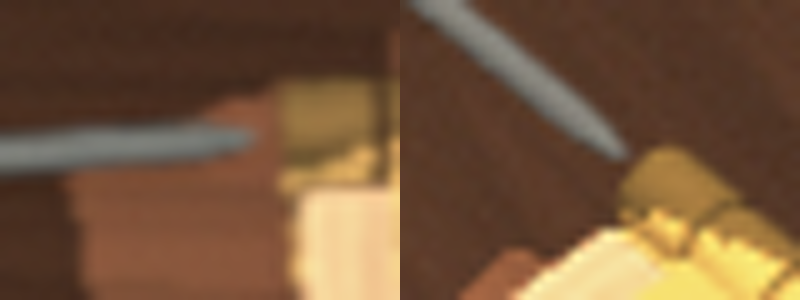

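Emit:
{"fn": "drive_tool", "kwargs": {
  "deltas": [
    {"dx":-4,"dy":0.2,"dz":0.1,"wx":0,"wy":0,"wz":0,"claw":-1},
    {"dx":-4,"dy":0,"dz":0.1,"wx":0,"wy":0,"wz":0,"claw":-1},
    {"dx":0,"dy":0,"dz":0,"wx":0,"wy":0,"wz":0,"claw":-1}
  ]
}}

```text
time_s: 8.25
position: [529.8, 235.7, 66.4]
tcp_rot: [2.106, 2.302, -0.028]
contact_force: [1.0, -0.6, -0.6]
finger_gap: 13.1
```

```bash
python3 adv.py -0.9 66.4 10 5 3
```

```text
t 8.25 along 212.1 to home 124.1 lat -0.86 z 66.37 yaw 95.08 pitch -1.6 roll 0.06 F [ 1.  -0.6 -0.6] M [ 0.03  0.03 -0.02] gap 13.1
10.0 [-10.   -0.    0.2]
5.0 [-5.  -0.   0.1]
3.0 [-3.  -0.   0.1]
```

Emit:
{"fn": "drive_tool", "kwargs": {
  "deltas": [
    {"dx":-4,"dy":0,"dz":0.1,"wx":0,"wy":0,"wz":0,"claw":-1},
    {"dx":-4,"dy":0,"dz":0.1,"wx":0,"wy":0,"wz":0,"claw":-1},
    {"dx":0,"dy":0,"dz":0,"wx":0,"wy":0,"wz":0,"claw":-1}
  ]
}}

```text
time_s: 8.55
position: [530.9, 227.3, 66.4]
tcp_rot: [2.106, 2.302, -0.027]
contact_force: [0.9, -0.1, -2.0]
finger_gap: 14.0
```

```bash
python3 adv.py -0.9 66.4 10 5 3;python3 look.py 11 50 130; python3 -c "
from h import *
a=cv2.imread('pics/top11.png');s=cv2.imread('pics/side11.png')
I=np.hstack([cv2.resize(a[230:260,280:320],None,fx=10,fy=10,interpolation=2),cv2.resize(s[220:250,265:305],None,fx=10,fy=10,interpolation=2)])
cv2.imwrite('pics/c11.png',I)"
```

```text
t 8.55 along 203.7 to home 115.7 lat -0.53 z 66.41 yaw 95.09 pitch -1.57 roll 0.1 F [ 0.9 -0.1 -2. ] M [ 0.16 -0.1   0.11] gap 14.0
10.0 [-10.   -0.4   0.3]
5.0 [-5.  -0.4  0.1]
3.0 [-3.  -0.4  0.1]
t 8.55 pos [530.9 227.3  66.4] yaw 95.09 tilt [ 0.0042 -0.0271] F [ 0.9 -0.1 -2. ] gap 14.0 J [ 0.42  0.49  1.85 -0.04  0.81  0.35]
[27.8, 0.1, 0.9] [0.1, 1.6, -0.0]
(array([284.38589063, 244.3547306 ]), array([ 0.99744962, -0.07137411]), np.float64(0.0641184970623234), np.int64(35)) (array([272.98633477, 223.7931031 ]), array([0.769091 , 0.6391393]), np.float64(0.031271730229166905), np.int64(29))
yaw 95.06 pitch 0.2
[539.3 150.   79.4] [545.2  84.   79.6] [550.5  24.   79.8] [555.7 -35.   80. ]
```

View pics/c11.png

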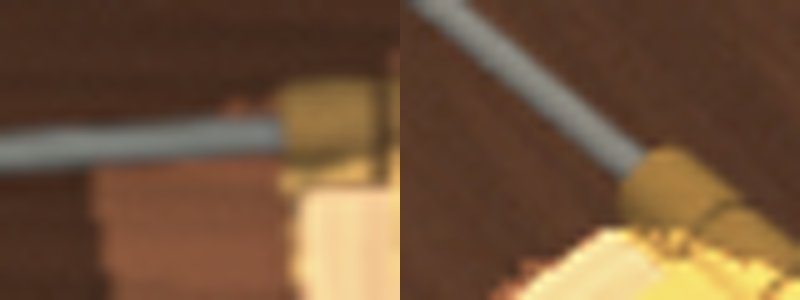

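Emit:
{"fn": "drive_tool", "kwargs": {
  "deltas": [
    {"dx":-4,"dy":-0.3,"dz":0.2,"wx":0,"wy":0,"wz":0,"claw":-1},
    {"dx":-4,"dy":0,"dz":0.1,"wx":0,"wy":0,"wz":0,"claw":-1},
    {"dx":0,"dy":0,"dz":0,"wx":0,"wy":0,"wz":0,"claw":-1},
    {"dx":0,"dy":0,"dz":0,"wx":0,"wy":0,"wz":0,"claw":-1}
  ]
}}

```text
time_s: 9.05
position: [531.8, 219.3, 66.4]
tcp_rot: [2.105, 2.302, -0.025]
contact_force: [0.5, 1.0, -2.1]
finger_gap: 13.8
```

```bash
python3 adv.py -0.9 66.4 10 5 3
```

```text
t 9.05 along 195.6 to home 107.6 lat -0.36 z 66.41 yaw 95.11 pitch -1.54 roll 0.16 F [ 0.5  1.  -2.1] M [ 0.44 -0.17  0.17] gap 13.8
10.0 [-10.   -0.5   0.3]
5.0 [-5.  -0.5  0.1]
3.0 [-3.  -0.5  0.1]
```

Emit:
{"fn": "drive_tool", "kwargs": {
  "deltas": [
    {"dx":0,"dy":0.2,"dz":0.3,"wx":0,"wy":0.6,"wz":0,"claw":-1},
    {"dx":0,"dy":0,"dz":0,"wx":0,"wy":0,"wz":0,"claw":-1}
  ]
}}

```text
time_s: 9.25
position: [531.8, 219.3, 66.1]
tcp_rot: [2.111, 2.309, -0.014]
contact_force: [1.6, 0.2, -1.2]
finger_gap: 13.3
```

```bash
python3 adv.py -0.3 66 10 5 3
```

```text
t 9.25 along 195.7 to home 107.7 lat -0.32 z 66.08 yaw 95.12 pitch -0.89 roll 0.13 F [ 1.6  0.2 -1.2] M [ 0.22 -0.04  0.13] gap 13.3
10.0 [-10.    0.    0.2]
5.0 [-5.   0.   0.2]
3.0 [-3.   0.   0.1]
```

Emit:
{"fn": "drive_tool", "kwargs": {
  "deltas": [
    {"dx":0,"dy":0.3,"dz":0.2,"wx":0,"wy":0.4,"wz":0,"claw":-1},
    {"dx":-3,"dy":0,"dz":0,"wx":0,"wy":0,"wz":0,"claw":-1},
    {"dx":0,"dy":0,"dz":0,"wx":0,"wy":0,"wz":0,"claw":-1}
  ]
}}

```text
time_s: 9.55
position: [532.0, 215.9, 65.9]
tcp_rot: [2.115, 2.313, -0.007]
contact_force: [-0.6, -0.1, -1.1]
finger_gap: 13.8
```

```bash
python3 adv.py 0 66 10 5 3
```

```text
t 9.55 along 192.2 to home 104.2 lat -0.47 z 65.89 yaw 95.11 pitch -0.48 roll 0.08 F [-0.6 -0.1 -1.1] M [ 0.03 -0.01 -0.01] gap 13.8
10.0 [-10.    0.5  -0. ]
5.0 [-5.   0.5 -0.1]
3.0 [-3.   0.5 -0.1]
```

Emit:
{"fn": "drive_tool", "kwargs": {
  "deltas": [
    {"dx":-4,"dy":0.3,"dz":0,"wx":0,"wy":0,"wz":0,"claw":-1},
    {"dx":-4,"dy":0,"dz":0,"wx":0,"wy":0,"wz":0,"claw":-1},
    {"dx":0,"dy":0,"dz":0,"wx":0,"wy":0,"wz":0,"claw":-1}
  ]
}}

```text
time_s: 9.85
position: [532.9, 207.1, 65.9]
tcp_rot: [2.116, 2.313, -0.008]
contact_force: [-0.8, -0.8, -1.2]
finger_gap: 13.2
```

```bash
python3 adv.py -0.2 65.9 10 5 3
```

```text
t 9.85 along 183.3 to home 95.3 lat -0.34 z 65.94 yaw 95.1 pitch -0.49 roll 0.06 F [-0.8 -0.8 -1.2] M [ 0.07 -0.   -0.04] gap 13.2
10.0 [-10.    0.1   0.1]
5.0 [-5.   0.1  0.1]
3.0 [-3.   0.1  0.1]
```

Emit:
{"fn": "drive_tool", "kwargs": {
  "deltas": [
    {"dx":-4,"dy":0.1,"dz":0.1,"wx":0,"wy":0,"wz":0,"claw":-1},
    {"dx":-4,"dy":0,"dz":0,"wx":0,"wy":0,"wz":0,"claw":-1},
    {"dx":-4,"dy":0,"dz":0,"wx":0,"wy":0,"wz":0,"claw":-1},
    {"dx":0,"dy":0,"dz":0,"wx":0,"wy":0,"wz":0,"claw":-1}
  ]
}}

```text
time_s: 10.25
position: [534.2, 193.9, 66.0]
tcp_rot: [2.116, 2.313, -0.008]
contact_force: [-0.9, 0.4, -0.4]
finger_gap: 13.4
```

```bash
python3 adv.py -0.2 65.9 10 5 3
```

```text
t 10.25 along 170.1 to home 82.1 lat -0.16 z 65.96 yaw 95.1 pitch -0.49 roll 0.07 F [-0.9  0.4 -0.4] M [ 0.07 -0.   -0.02] gap 13.4
10.0 [-10.   -0.    0.1]
5.0 [-5.  -0.   0.1]
3.0 [-3.  -0.   0.1]
```

Emit:
{"fn": "drive_tool", "kwargs": {
  "deltas": [
    {"dx":-4,"dy":0,"dz":0,"wx":0,"wy":0,"wz":0,"claw":-1},
    {"dx":-4,"dy":0,"dz":0,"wx":0,"wy":0,"wz":0,"claw":-1},
    {"dx":0,"dy":0,"dz":0,"wx":0,"wy":0,"wz":0,"claw":-1}
  ]
}}

```text
time_s: 10.55
position: [535.0, 185.2, 66.1]
tcp_rot: [2.116, 2.313, -0.008]
contact_force: [-0.2, -0.5, -0.4]
finger_gap: 13.4
```

```bash
python3 adv.py -0.2 65.9 10 5 3
```

```text
t 10.55 along 161.4 to home 73.4 lat -0.12 z 66.06 yaw 95.1 pitch -0.49 roll 0.07 F [-0.2 -0.5 -0.4] M [ 0.06  0.01 -0.05] gap 13.4
10.0 [-10.   -0.1   0.2]
5.0 [-5.  -0.1  0.2]
3.0 [-3.  -0.1  0.2]
```

Emit:
{"fn": "drive_tool", "kwargs": {
  "deltas": [
    {"dx":-4,"dy":0,"dz":0.2,"wx":0,"wy":0,"wz":0,"claw":-1},
    {"dx":-4,"dy":0,"dz":0,"wx":0,"wy":0,"wz":0,"claw":-1},
    {"dx":-4,"dy":0,"dz":0,"wx":0,"wy":0,"wz":0,"claw":-1},
    {"dx":0,"dy":0,"dz":0,"wx":0,"wy":0,"wz":0,"claw":-1}
  ]
}}

```text
time_s: 10.95
position: [536.2, 172.2, 65.9]
tcp_rot: [2.116, 2.313, -0.008]
contact_force: [-0.1, 0.6, -1.6]
finger_gap: 13.4
```

```bash
python3 adv.py -0.2 65.9 10 5 3
```

```text
t 10.95 along 148.3 to home 60.3 lat -0.12 z 65.94 yaw 95.1 pitch -0.49 roll 0.07 F [-0.1  0.6 -1.6] M [ 0.08 -0.01  0.07] gap 13.4
10.0 [-10.   -0.1   0.1]
5.0 [-5.  -0.1  0.1]
3.0 [-3.  -0.1  0.1]
```

Emit:
{"fn": "drive_tool", "kwargs": {
  "deltas": [
    {"dx":-4,"dy":0,"dz":0.1,"wx":0,"wy":0,"wz":0,"claw":-1},
    {"dx":-4,"dy":0,"dz":0,"wx":0,"wy":0,"wz":0,"claw":-1},
    {"dx":-4,"dy":0,"dz":0,"wx":0,"wy":0,"wz":0,"claw":-1},
    {"dx":0,"dy":0,"dz":0,"wx":0,"wy":0,"wz":0,"claw":-1}
  ]
}}

```text
time_s: 11.35
position: [537.4, 159.2, 66.0]
tcp_rot: [2.115, 2.313, -0.007]
contact_force: [-0.0, -1.1, -0.3]
finger_gap: 13.9
```

```bash
python3 adv.py -0.2 65.9 10 5 3
```

```text
t 11.35 along 135.2 to home 47.2 lat -0.05 z 65.97 yaw 95.1 pitch -0.49 roll 0.08 F [-0.  -1.1 -0.3] M [ 0.01 -0.02  0.06] gap 13.9
10.0 [-10.   -0.1   0.2]
5.0 [-5.  -0.1  0.1]
3.0 [-3.  -0.1  0.1]
```

Emit:
{"fn": "drive_tool", "kwargs": {
  "deltas": [
    {"dx":-4,"dy":0,"dz":0.1,"wx":0,"wy":0,"wz":0,"claw":-1},
    {"dx":-4,"dy":0,"dz":0,"wx":0,"wy":0,"wz":0,"claw":-1},
    {"dx":-4,"dy":0,"dz":0,"wx":0,"wy":0,"wz":0,"claw":-1},
    {"dx":0,"dy":0,"dz":0,"wx":0,"wy":0,"wz":0,"claw":-1}
  ]
}}

```text
time_s: 11.75
position: [538.6, 146.1, 66.0]
tcp_rot: [2.115, 2.313, -0.007]
contact_force: [0.7, -0.6, -1.3]
finger_gap: 13.5
```

```bash
python3 adv.py -0.2 65.9 10 5 3
```

```text
t 11.75 along 122.1 to home 34.1 lat -0.02 z 65.97 yaw 95.1 pitch -0.49 roll 0.08 F [ 0.7 -0.6 -1.3] M [ 0.06 -0.02  0.04] gap 13.5
10.0 [-10.   -0.2   0.2]
5.0 [-5.  -0.2  0.1]
3.0 [-3.  -0.2  0.1]
```

Emit:
{"fn": "drive_tool", "kwargs": {
  "deltas": [
    {"dx":-4,"dy":-0.1,"dz":0.1,"wx":0,"wy":0,"wz":0,"claw":-1},
    {"dx":-4,"dy":0,"dz":0,"wx":0,"wy":0,"wz":0,"claw":-1},
    {"dx":-4,"dy":0,"dz":0,"wx":0,"wy":0,"wz":0,"claw":-1},
    {"dx":0,"dy":0,"dz":0,"wx":0,"wy":0,"wz":0,"claw":-1}
  ]
}}

```text
time_s: 12.15
position: [539.7, 133.1, 66.0]
tcp_rot: [2.115, 2.313, -0.007]
contact_force: [1.2, 0.7, -0.7]
finger_gap: 13.3
```

```bash
python3 adv.py -0.2 65.9 10 5 3
```

```text
t 12.15 along 109.0 to home 21.0 lat -0.12 z 66.0 yaw 95.1 pitch -0.49 roll 0.09 F [ 1.2  0.7 -0.7] M [ 0.09 -0.    0.02] gap 13.3
10.0 [-10.   -0.1   0.2]
5.0 [-5.  -0.1  0.1]
3.0 [-3.  -0.1  0.1]
```

Emit:
{"fn": "drive_tool", "kwargs": {
  "deltas": [
    {"dx":-4,"dy":0,"dz":0.1,"wx":0,"wy":0,"wz":0,"claw":-1},
    {"dx":-4,"dy":0,"dz":0,"wx":0,"wy":0,"wz":0,"claw":-1},
    {"dx":-4,"dy":0,"dz":0,"wx":0,"wy":0,"wz":0,"claw":-1},
    {"dx":0,"dy":0,"dz":0,"wx":0,"wy":0,"wz":0,"claw":-1}
  ]
}}

```text
time_s: 12.55
position: [540.9, 120.1, 66.0]
tcp_rot: [2.115, 2.313, -0.007]
contact_force: [0.0, -0.0, -2.0]
finger_gap: 13.6
```

```bash
python3 adv.py -0.2 65.9 10 5 3; python3 -c "
from h import *
a=bot.grab_frame('top')[:,:,::-1];s=bot.grab_frame('side')[:,:,::-1]
I=np.hstack([cv2.resize(a[215:265,275:375],None,fx=4,fy=4,interpolation=2),cv2.resize(s[215:290,260:340],(400,200*15//8),interpolation=2)[:200]]) if 0 else None
cv2.imwrite('pics/t12.png',cv2.resize(a[215:265,275:375],None,fx=6,fy=6,interpolation=2));cv2.imwrite('pics/s12.png',cv2.resize(s[205:285,250:350],None,fx=6,fy=6,interpolation=2))"
```

```text
t 12.55 along 96.0 to home 8.0 lat -0.06 z 66.0 yaw 95.11 pitch -0.49 roll 0.09 F [ 0. -0. -2.] M [ 0.03 -0.02  0.06] gap 13.6
10.0 [-10.   -0.1   0.2]
5.0 [-5.  -0.1  0.1]
3.0 [-3.  -0.1  0.1]
```

View pics/s12.png

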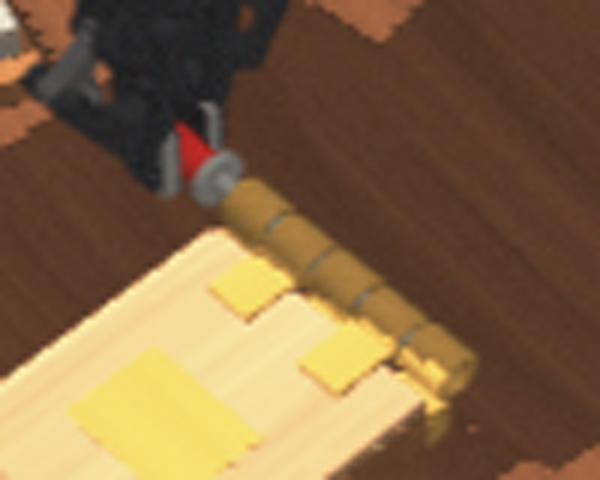

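View pics/t12.png

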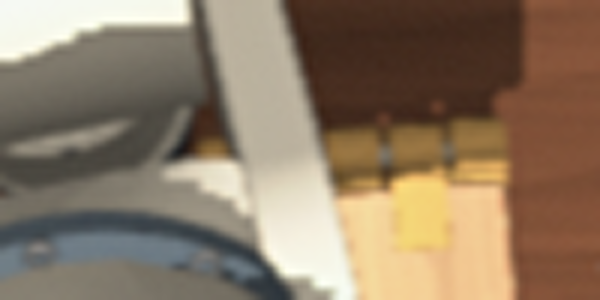

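The side view shows steel in all four gaps between the knuckles. The collar, near (215,175) in the crop, is still about 8 mm short of the first knuckle. I'll close that distance in small steps.

Emit:
{"fn": "drive_tool", "kwargs": {
  "deltas": [
    {"dx":-3,"dy":0,"dz":0.1,"wx":0,"wy":0,"wz":0,"claw":-1},
    {"dx":-2,"dy":0,"dz":0,"wx":0,"wy":0,"wz":0,"claw":-1},
    {"dx":0,"dy":0,"dz":0,"wx":0,"wy":0,"wz":0,"claw":-1}
  ]
}}

```text
time_s: 12.95
position: [541.4, 115.3, 66.0]
tcp_rot: [2.115, 2.313, -0.007]
contact_force: [0.3, 0.1, -1.1]
finger_gap: 13.5
```

```bash
python3 adv.py -0.1 66 2
```

```text
t 12.95 along 91.2 to home 3.2 lat -0.04 z 65.96 yaw 95.13 pitch -0.48 roll 0.1 F [ 0.3  0.1 -1.1] M [ 0.03 -0.06  0.08] gap 13.5
2.0 [-2.  -0.1 -0. ]
```

Emit:
{"fn": "drive_tool", "kwargs": {
  "deltas": [
    {"dx":-1,"dy":0,"dz":0,"wx":0,"wy":0,"wz":0,"claw":-1},
    {"dx":0,"dy":0,"dz":0,"wx":0,"wy":0,"wz":0,"claw":-1}
  ]
}}

```text
time_s: 13.15
position: [541.4, 114.2, 65.9]
tcp_rot: [2.115, 2.313, -0.007]
contact_force: [0.6, 0.0, -1.1]
finger_gap: 13.2
```

```bash
python3 adv.py -0.1 66 2; python3 -c "
from h import *
s=bot.grab_frame('side')[:,:,::-1]
cv2.imwrite('pics/s13.png',cv2.resize(s[215:265,265:325],None,fx=10,fy=10,interpolation=2))"
```

```text
t 13.15 along 90.1 to home 2.1 lat -0.05 z 65.93 yaw 95.12 pitch -0.48 roll 0.09 F [ 0.6  0.  -1.1] M [ 0.07 -0.09  0.02] gap 13.2
2.0 [-2.  -0.  -0.1]
```

View pics/s13.png

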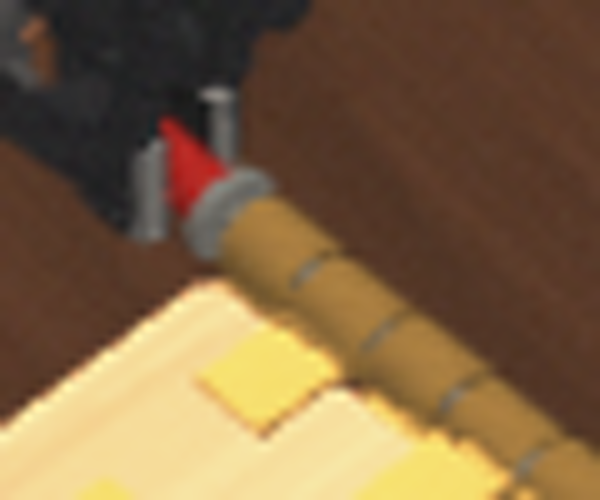

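Emit:
{"fn": "drive_tool", "kwargs": {
  "deltas": [
    {"dx":-1,"dy":0,"dz":0,"wx":0,"wy":0,"wz":0,"claw":-1},
    {"dx":0,"dy":0,"dz":0,"wx":0,"wy":0,"wz":0,"claw":-1}
  ]
}}

```text
time_s: 13.4
position: [541.5, 113.3, 66.0]
tcp_rot: [2.115, 2.313, -0.007]
contact_force: [-0.3, -0.5, -1.2]
finger_gap: 13.5
```

Emit:
{"fn": "drive_tool", "kwargs": {
  "deltas": [
    {"dx":-0.7,"dy":0,"dz":0,"wx":0,"wy":0,"wz":0,"claw":-1},
    {"dx":0,"dy":0,"dz":0,"wx":0,"wy":0,"wz":0,"claw":-1}
  ]
}}

```text
time_s: 13.6
position: [541.6, 112.6, 66.0]
tcp_rot: [2.115, 2.313, -0.007]
contact_force: [0.7, -0.1, -0.9]
finger_gap: 13.1
```

Emit:
{"fn": "drive_tool", "kwargs": {
  "deltas": [
    {"dx":-0.7,"dy":0,"dz":0,"wx":0,"wy":0,"wz":0,"claw":-1},
    {"dx":0,"dy":0,"dz":0,"wx":0,"wy":0,"wz":0,"claw":-1}
  ]
}}

```text
time_s: 13.8
position: [541.6, 111.8, 65.9]
tcp_rot: [2.115, 2.313, -0.007]
contact_force: [-0.1, 1.2, -1.0]
finger_gap: 13.5
```

Emit:
{"fn": "drive_tool", "kwargs": {
  "deltas": [
    {"dx":-0.7,"dy":0,"dz":0,"wx":0,"wy":0,"wz":0,"claw":-1},
    {"dx":0,"dy":0,"dz":0,"wx":0,"wy":0,"wz":0,"claw":-1}
  ]
}}

```text
time_s: 14.0
position: [541.7, 111.1, 66.0]
tcp_rot: [2.115, 2.313, -0.007]
contact_force: [-0.2, -0.1, -1.1]
finger_gap: 13.2
```

Emit:
{"fn": "drive_tool", "kwargs": {
  "deltas": [
    {"dx":-0.7,"dy":0,"dz":0,"wx":0,"wy":0,"wz":0,"claw":-1},
    {"dx":0,"dy":0,"dz":0,"wx":0,"wy":0,"wz":0,"claw":-1}
  ]
}}

```text
time_s: 14.2
position: [541.8, 110.4, 66.0]
tcp_rot: [2.115, 2.313, -0.007]
contact_force: [0.3, 0.5, -1.1]
finger_gap: 13.4
```

Emit:
{"fn": "drive_tool", "kwargs": {
  "deltas": [
    {"dx":-0.7,"dy":0,"dz":0,"wx":0,"wy":0,"wz":0,"claw":-1},
    {"dx":0,"dy":0,"dz":0,"wx":0,"wy":0,"wz":0,"claw":-1}
  ]
}}

```text
time_s: 14.4
position: [541.8, 110.4, 66.0]
tcp_rot: [2.116, 2.313, -0.005]
contact_force: [-0.0, -0.2, -1.5]
finger_gap: 13.8
```

Emit:
{"fn": "drive_tool", "kwargs": {
  "deltas": [
    {"dx":-0.7,"dy":0,"dz":0,"wx":0,"wy":0,"wz":0,"claw":-1}
  ]
}}

```text
time_s: 14.5
position: [541.8, 110.2, 66.0]
tcp_rot: [2.117, 2.314, -0.005]
contact_force: [-0.5, 8.3, -1.1]
finger_gap: 13.9
```

Emit:
{"fn": "drive_tool", "kwargs": {
  "deltas": [
    {"dx":-0.7,"dy":0,"dz":0,"wx":0,"wy":0,"wz":0,"claw":-1}
  ]
}}

```text
time_s: 14.6
position: [541.8, 110.3, 66.0]
tcp_rot: [2.118, 2.314, -0.003]
contact_force: [-0.9, 7.3, -1.4]
finger_gap: 13.5
```

```bash
python3 adv.py -0.1 66 2; python3 -c "
from h import *
s=bot.grab_frame('side')[:,:,::-1]
cv2.imwrite('pics/s14.png',cv2.resize(s[215:265,265:325],None,fx=10,fy=10,interpolation=2))"
```

```text
t 14.6 along 86.1 to home -1.9 lat -0.01 z 66.03 yaw 95.07 pitch -0.29 roll 0.11 F [-0.9  7.3 -1.4] M [1.2  0.14 0.03] gap 13.5
2.0 [-2.  -0.1  0. ]
```

View pics/s14.png

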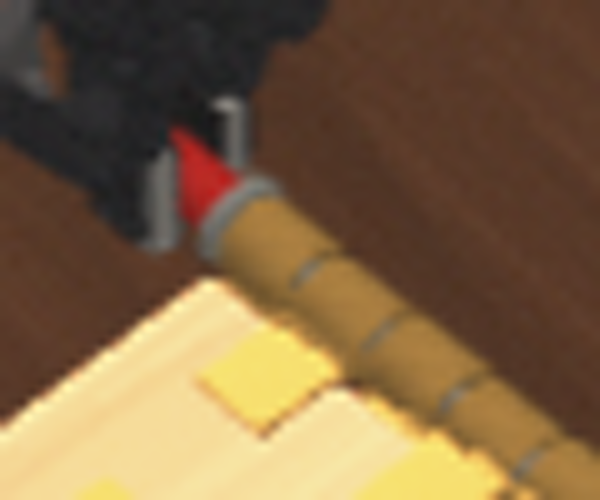

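Emit:
{"fn": "drive_tool", "kwargs": {
  "deltas": [
    {"dx":0,"dy":0,"dz":0,"wx":0,"wy":0,"wz":0,"claw":-0.65},
    {"dx":0,"dy":0,"dz":0,"wx":0,"wy":0,"wz":0,"claw":-0.5},
    {"dx":0,"dy":0,"dz":0,"wx":0,"wy":0,"wz":0,"claw":-0.2},
    {"dx":0,"dy":0,"dz":0,"wx":0,"wy":0,"wz":0,"claw":0.1},
    {"dx":0,"dy":0,"dz":0,"wx":0,"wy":0,"wz":0,"claw":0.1}
  ]
}}

```text
time_s: 15.15
position: [541.9, 109.6, 66.2]
tcp_rot: [2.117, 2.314, -0.004]
contact_force: [-0.0, 0.0, -0.2]
finger_gap: 47.1
```

```bash
python3 adv.py -0.1 66 2; python3 -c "
from h import *
s=bot.grab_frame('side')[:,:,::-1]
cv2.imwrite('pics/s15.png',cv2.resize(s[215:265,265:325],None,fx=10,fy=10,interpolation=2))
cv2.imwrite('pics/w15.png',bot.grab_frame('wrist')[:,:,::-1])"
```

```text
t 15.15 along 85.4 to home -2.6 lat -0.03 z 66.21 yaw 95.08 pitch -0.34 roll 0.11 F [-0.   0.  -0.2] M [ 0.03 -0.05  0.07] gap 47.1
2.0 [-2.  -0.1  0.2]
```

View pics/s15.png

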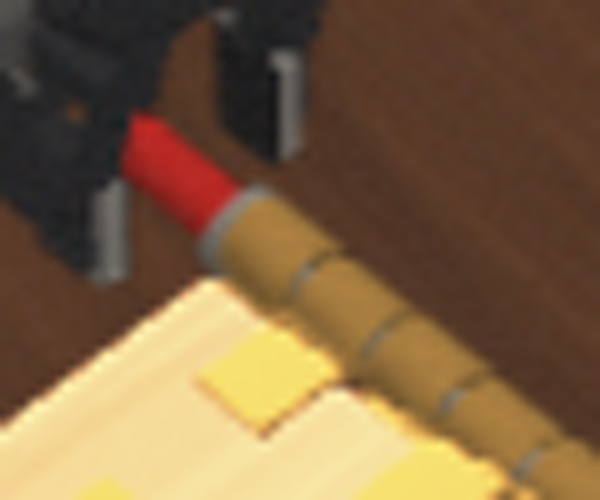

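View pics/w15.png

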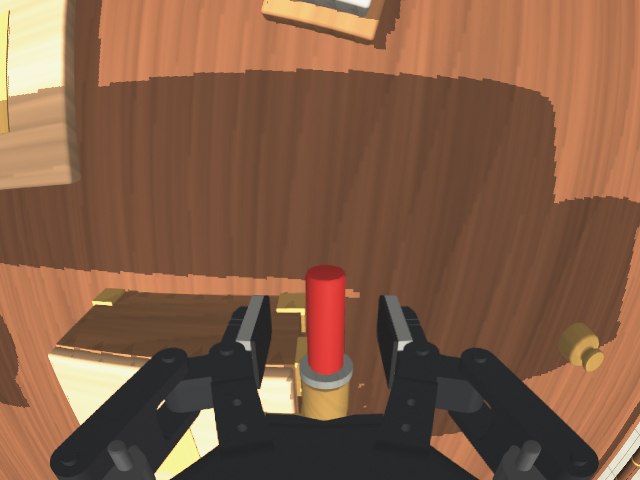

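Pin is released and the collar is against the first knuckle, near (327,370) in the wrist view. I'll back off straight up.

Emit:
{"fn": "drive_tool", "kwargs": {
  "deltas": [
    {"dx":0,"dy":0,"dz":-15,"wx":0,"wy":0,"wz":0,"claw":0.1},
    {"dx":0,"dy":0,"dz":-30,"wx":0,"wy":0,"wz":0,"claw":0.1},
    {"dx":0,"dy":0,"dz":-40,"wx":0,"wy":0,"wz":0,"claw":0.1},
    {"dx":0,"dy":0,"dz":-40,"wx":0,"wy":0,"wz":0,"claw":0.1},
    {"dx":30,"dy":-20,"dz":-20,"wx":0,"wy":0,"wz":0,"claw":0.1}
  ]
}}

```text
time_s: 15.75
position: [518.2, 136.5, 212.5]
tcp_rot: [2.122, 2.313, -0.014]
contact_force: [-0.2, 0.7, -0.0]
finger_gap: 47.1
```

Emit:
{"fn": "drive_tool", "kwargs": {
  "deltas": [
    {"dx":40,"dy":-20,"dz":0,"wx":0,"wy":0,"wz":0,"claw":0.1},
    {"dx":40,"dy":-20,"dz":0,"wx":0,"wy":0,"wz":0,"claw":0.1},
    {"dx":40,"dy":-20,"dz":0,"wx":0,"wy":0,"wz":0,"claw":0.1},
    {"dx":0,"dy":0,"dz":0,"wx":0,"wy":0,"wz":0,"claw":0.1}
  ]
}}

```text
time_s: 16.15
position: [446.6, 256.6, 217.1]
tcp_rot: [2.123, 2.309, 0.0]
contact_force: [0.4, -0.2, -0.2]
finger_gap: 46.9
```

```bash
python3 -c "
from h import *
print(bot.sense()['position'],bot.sense()['time_s'])
s=bot.grab_frame('side')[:,:,::-1];a=bot.grab_frame('top')[:,:,::-1]
cv2.imwrite('pics/s16.png',cv2.resize(s[195:285,245:345],None,fx=6,fy=6,interpolation=2))
cv2.imwrite('pics/t16.png',a)
cv2.imwrite('pics/t16c.png',cv2.resize(a[215:315,255:375],None,fx=6,fy=6,interpolation=2))"
```

```text
[446.63620217 256.62462594 217.14487191] 16.15
```

View pics/s16.png

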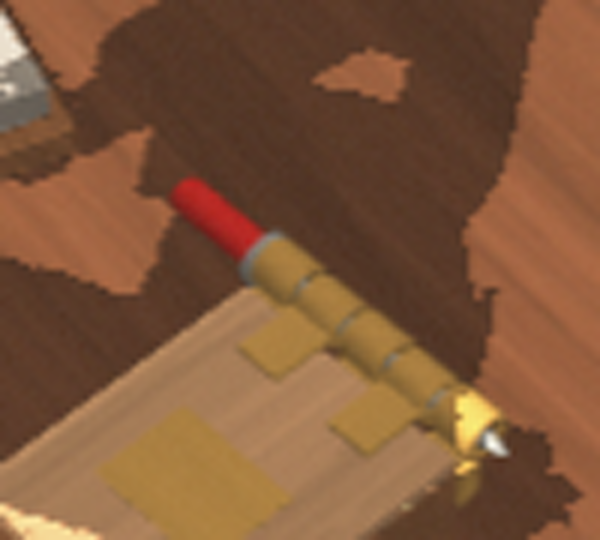

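View pics/t16c.png

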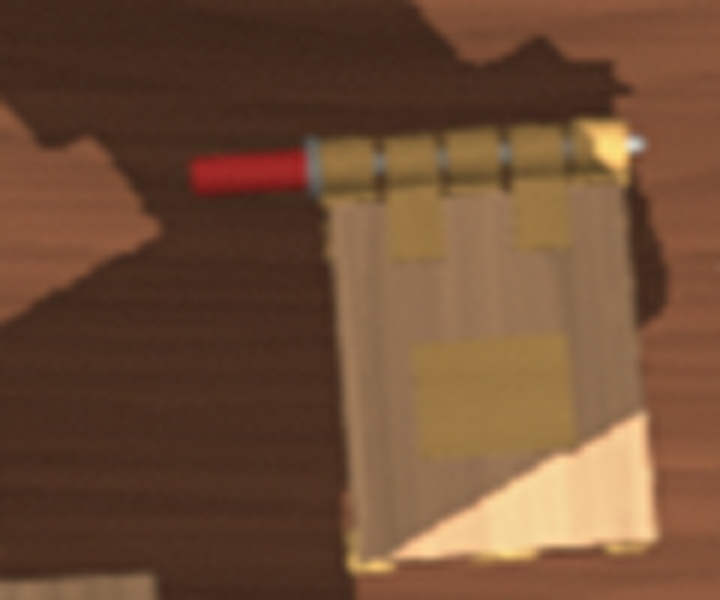

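View pics/t16.png

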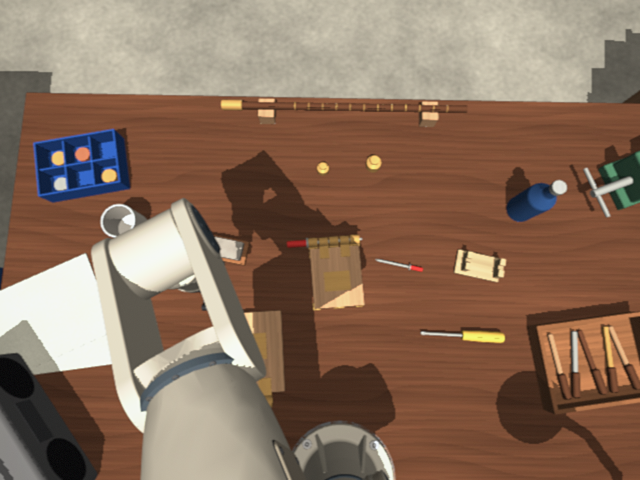

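```bash
python3 -c "
from station import bot
print(bot.finish_job())"
```

```text
the job is handed in; nothing more can be done
None
```

The hinge pin is fully home and released. I took the larger, red-handled pin from its rest and slid it through all five knuckles from the +y (left) end. I handed in at about 16 s.

- **Insertion:** the tip touched the bore lightly early on, at about 2 N and 0.4 N m. I eased it off by tipping the pin down 1° and shifting it slightly. From there it ran free until the collar met the knuckle, at about 8 N.
- **Final pictures:** steel shows in the gaps between the knuckles. The collar is flush against the first knuckle and the tip sticks out past the fifth. The lid lies closed in place.
- **Other things on the bench:** everything visible is where it was. The last pictures show the oilstone and mug only partly, because the arm was in the way. The gripper was empty and clear of everything when I handed in.
- **Disagreements:**
    - The side and top cameras put the hinge and the resting pin about 2–3 mm too high.
    - After the grasp they showed the pin's tip drooping 1–2°, which the arm's own position did not explain. I aligned the pin relative to the hinge in the images and then by contact force.
    - The collar met the knuckle about 2 mm past where I had calculated, within the roughly 2 mm camera calibration error.

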